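# Raise the dish-dryer window to the red clip

### The arm

A 6-joint arm with a two-finger parallel gripper is mounted at the origin on the work surface. World frame = base frame: x ahead of the robot, y to its left, z up, the work surface at z = 0. Lengths are in m, angles in rad, forces in N, time in s.
With the tool pointing down it reaches from about 0.275 to 0.775 m from the base axis. Payload 14.6 kg.
Tool frame: the origin (TCP) lies midway between the tips of the shut fingers; the grasp point (between the pads) lies 19 mm behind it; z points along the fingers, x is the direction in which the jaws open and shut, and the axes are right-handed (so a half turn about z gives the same grasp; the last joint's range is limited). The gripper opens to 85 mm and grips with 20 to 120 N. Pads are 22 mm wide; open, the fingers measure 114 mm over their backs; the gripper's body (76 mm by 85 mm) begins 54 mm behind the grasp point. The pads swing forward as they close: fully open they stand 13 mm farther back than shut.
Start: joints at [1.184, 0.263, -0.048, 1.259, 0, 1.415], TCP at [0.121, 0.511, 0.231] pointing down, gripper open.
Joint ranges: [-2.65, 2.65], [-0.89, 1.7], [-1.18, 1.37], [-2.13, 2.11], [-1.35, 1.29], [-3.14, 3.14]. Speed limits (rad/s): [1.89, 1.89, 2.57, 2.79, 3.14, 3.14].

### API

Orientations are given as a unit quaternion [w, x, y, z].
In Python, from plant import bot gives the robot as it stands.
- The arm moves only by the shell command python3 -m jog 'ROWS'. ROWS is JSON, a list that holds one entry, the list of rows, each a list of 7 numbers: the shift along the tool's x, y, z scaled (see below), then the turn, a rotation vector about the tool's x, y, z scaled (see below), then the closure, from 0 (fully open) to 1 (shut). A call has 1 to 12 rows; each row is the pose to reach, as a shift and turn from the pose measured when the call began, along the tool's axes at that moment, turning the shorter way round; what a row does not reach only later rows make up. The controller multiplies each number of a shift by 0.4 m and each number of a turn by pi rad. A row lasts 1/8 s, in which the tool goes at most 62.5 mm and 10.7 degrees, less where a joint would pass 70% of its speed; a pose out of reach is approached as far as the arm can. A call with a number of a shift or a turn outside -1 to 1 is refused whole. A call with a gripper value outside its range is refused whole. The fingers move at their own pace and stop on an object; the grip force is fixed at half the most. Time passes only in rows, so rows that repeat a pose let the fingers close. It gives the time, the measured TCP pose, the force and the opening at its end, in the units of the state.
- bot.get_state(): the state, without advancing time (a new reading comes with each control period).
- bot.get_image(name): name is "scene" or "top" or "wrist"; returns the picture (480x640x3 uint8, blue, green, red); there is no depth.
- bot.camera_info(name): a dict with "fov_y" (degrees; the focal length in pixels is half the picture's height over the tangent of half this angle, whatever the lens; pixels are square), "cx", "cy" (the principal point, pixels), "k1" (the pictures are not rectified: a ray, as slopes to the right and down, at radius r is drawn at 1 + k1 r^2 times it, then the intrinsics apply), "xyz" and "attitude" of the camera in the world; the wrist camera has in their place "hand_eye" (4x4, takes a point from camera to tool coordinates, whose origin is the TCP and whose axes are the tool frame's). Camera axes: x right, y up, looking along -z (the intrinsics and any distortion apply to the point x, -y, -z); pixel columns grow to the right and rows downward; lengths in m; the calibration is good to about 2 mm. A picture is of the moment at which its call begins: read the wrist's pose just before it. camera_info takes no time and is no camera call.
- bot.sign_off(): hands the job in, once; it reports no verdict.
The state is a dict: "clock": time; "joints": joint angles; "joint_vel": joint speeds; "joint_efforts": joint torques, N m; "tcp_pos": TCP position; "tcp_rot": TCP orientation; "wrist_force": force on the tool from outside, world axes, zero at the start; "moment": the same for the moment, N m; "gripper_width": finger opening in m.
Only numpy, scipy, OpenCV 4.12 (cv2) and the standard library are available. Lean on these libraries where they do the work, as an engineer would, in place of code of your own. Each camera call takes 0.05 s, during which the arm holds its last target.

### The job

Push the sliding front window of the dish-drying cabinet up with your fingertips from beneath its black lip until the lip is level with the red clip on the post (ignore the blue clip), then leave it there. Do not pinch the window or lift it by its top, and leave the mug, the spice jar and the bowl alone.

Things in the scene. Friction and masses are not known exactly. Their poses are not given: they have to be found in the camera images.
- lip (a point): middle of the front edge of the window's black lip, at its mid-height; x into the cabinet, y along the lip, z up. The lip is a ledge 280 mm long, 16 mm thick (underside 8 mm below this point); its lower 9 mm stands out to this point, 44 mm before the clear pane, its upper 7 mm is stepped back 8 mm. Beneath it is free space down to the counter (z = 0)
- cabinet: fixed dish-drying cabinet standing left of the robot's middle line, its window facing the robot's right side (turned 68 to 92 degrees); origin on the counter below the pane, 47 mm behind the lip's front edge, axes as lip. Its 45 mm tall base begins 12 mm before the pane. Two 25 mm posts, 475 mm tall, with centres at y = +-185 mm, guide the window, which reaches 156 mm above the lip
- sash (a joint): height of the window in m: 0 fully down (lip's mid-height 68 mm above the counter), 0.27 fully up. It is counterweighted with stiff guides: it moves for a push of about 1.5 to 6 N up or down and stays where it is left
- red_clip_mid (a point): centre of the red clip, a plastic band 42 x 42 mm and 20 mm tall fixed around the left or the right front post at a height that varies; this height is the target for the lip's mid-height; z up
- blue_clip_mid (a point): centre of the blue clip, the same band in blue around the other front post, at another height; not used now
- mug: blue mug, 80 mm across with a handle that reaches 75 mm from its middle, 90 mm tall, standing on the counter before the cabinet, towards the end of the lip that is farther from the robot, 130 to 200 mm sideways of the lip's middle; origin at the centre of its underside
- spice_jar: amber glass jar with a steel cap, 52 mm across, 100 mm tall, standing on the counter on the same side as the mug; the two may have changed places; origin at the centre of its underside
- bowl: white bowl, 120 mm across, 50 mm tall, standing inside the cabinet behind the window; origin at the centre of its underside
There are look-alikes about, which are no part of the job. There is more than one size of the spice_jar; the job needs the middle-sized.

How it is judged:
By the outcome, as a careful person would: the job done as asked, in the order asked, and still so for the second after the job is handed in, with the robot touching nothing.
It also fails if it takes over 38 s, if anything falls off the work surface, if the arm or the gripper's body presses on something with over 40 N, if the wrist force passes 120 N, or if a joint passes its speed limit or range.

## Working session

There is one attempt and no reset: what is moved stays moved. The work goes in short steps, Python scripts to look and compute and a shell command to move; the robot and the scene stay as the last step left them, time stands still between calls to the robot, and variables do not carry over. Pictures are saved under pics/ and viewed, and the job is handed in when it is done.

```bash
mkdir -p pics; ls; python3 - <<'E'
from plant import bot
import cv2
print(bot.get_state())
for n in("scene","top","wrist"):
    print(n,bot.camera_info(n)); cv2.imwrite(f"pics/{n}0.png",bot.get_image(n))
E
```

```text
pics
{'clock': 0.0, 'joints': array([ 1.18366866e+00,  2.63519344e-01, -4.89337654e-02,  1.25940039e+00,
       -4.08902046e-05,  1.41548633e+00]), 'joint_vel': array([ 0.00111203,  0.00103227,  0.00075095,  0.00080793, -0.00082574,
       -0.00154581]), 'joint_efforts': array([ 2.75236926e-04, -6.37602854e+01,  3.84566367e+01,  1.35342748e-02,
       -1.09009734e-04,  8.29601049e-06]), 'tcp_pos': array([0.12053346, 0.51069287, 0.23082812]), 'tcp_rot': array([ 2.77771162e-04,  7.84138566e-01,  6.20585553e-01, -4.50183220e-04]), 'wrist_force': array([-0.10206706, -0.60525716, -0.22078654]), 'moment': array([-0.02633353, -0.00965197, -0.01398771]), 'gripper_width': 0.08525995568805063}
scene {'fov_y': 50.81873736691108, 'cx': 324.5764270183806, 'cy': 234.03915164297877, 'k1': -0.13549040149732272, 'xyz': array([1.00643939, 0.60910816, 0.78786197]), 'attitude': array([0.30157684, 0.13701971, 0.39850043, 0.85526277])}
top {'fov_y': 51.63468579349554, 'cx': 320.5065648841288, 'cy': 237.1922866438715, 'k1': 0.024757496131237955, 'xyz': array([0.5274948 , 0.06860801, 0.99244503]), 'attitude': array([-0.70551728, -0.04470758,  0.03095381,  0.70660347])}
wrist {'fov_y': 65.87011568884074, 'cx': 319.52095890163173, 'cy': 239.39888969228173, 'k1': -0.06485401067254339, 'hand_eye': array([[ 9.99999903e-01,  2.98810592e-04,  3.23786006e-04,
         2.73712438e-04],
       [ 3.83681865e-04, -9.51853026e-01, -3.06554515e-01,
        -7.82827662e-02],
       [ 2.16594953e-04,  3.06554609e-01, -9.51853048e-01,
        -1.42420532e-01],
       [ 0.00000000e+00,  0.00000000e+00,  0.00000000e+00,
         1.00000000e+00]])}
```

View pics/scene0.png

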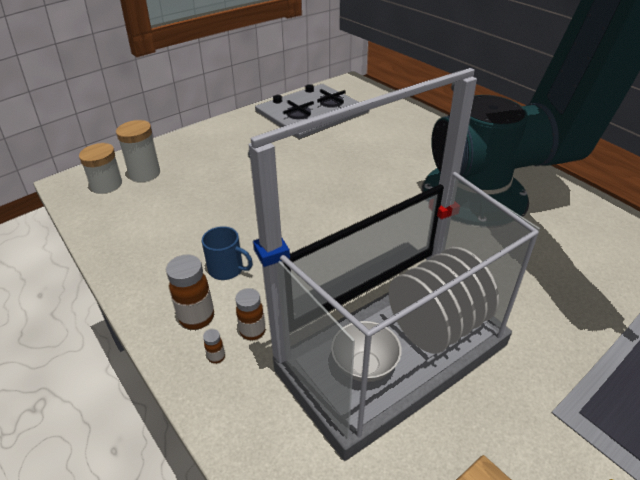

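View pics/top0.png

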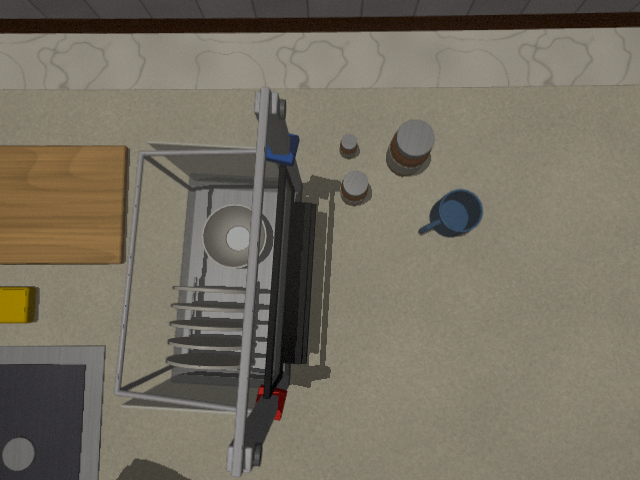

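View pics/wrist0.png

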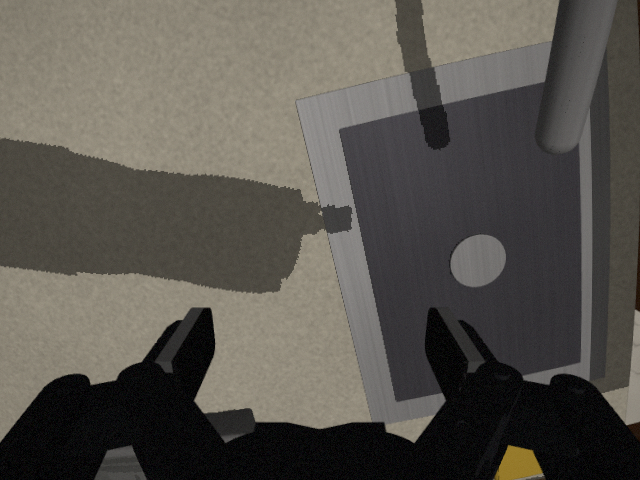

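The scene view shows the blue clip on the far post (270,250) and the red clip on the near post (446,211). The middle jar is at (250,314) and the mug at (222,252). The top view shows the lip at columns 285–317, rows 203–363. Next I'll turn pixels into positions.

```bash
cat > h.py <<'E'
import numpy as np, cv2
from scipy.spatial.transform import Rotation as R
from plant import bot
def RQ(q): return R.from_quat([q[1],q[2],q[3],q[0]])
def cam(n,st=None):
    c=bot.camera_info(n)
    f=240/np.tan(np.radians(c['fov_y']/2))
    if 'hand_eye' in c:
        T=np.eye(4);T[:3,:3]=RQ(st['tcp_rot']).as_matrix();T[:3,3]=st['tcp_pos'];T=T@c['hand_eye']
        Rm,t=T[:3,:3],T[:3,3]
    else: Rm,t=RQ(c['attitude']).as_matrix(),c['xyz']
    K=np.array([[f,0,c['cx']],[0,f,c['cy']],[0,0,1.]])
    return K,np.array([c['k1'],0,0,0.]),Rm@np.diag([1,-1,-1.]),t
def ray(n,uv,st=None):
    K,d,Rm,t=cam(n,st)
    p=cv2.undistortPoints(np.array(uv,float).reshape(1,1,2),K,d).ravel()
    v=Rm@np.array([p[0],p[1],1]); return t,v/np.linalg.norm(v)
def onplane(n,uv,z,st=None):
    t,v=ray(n,uv,st); return t+v*(z-t[2])/v[2]
def tri(obs):
    A=np.zeros((3,3));b=np.zeros(3)
    rs=[ray(*o) for o in obs]
    for t,v in rs:
        P=np.eye(3)-np.outer(v,v);A+=P;b+=P@t
    x=np.linalg.solve(A,b)
    return x,[round(1000*np.linalg.norm((np.eye(3)-np.outer(v,v))@(x-t)),1) for t,v in rs]
def proj(n,X,st=None):
    K,d,Rm,t=cam(n,st)
    return cv2.projectPoints(np.array(X,float).reshape(-1,1,3),cv2.Rodrigues(Rm.T)[0],-Rm.T@t,K,d)[0].reshape(-1,2)
E
python3 - <<'E'
from h import *
np.set_printoptions(precision=3,suppress=True)
for n,uv,z in [("lipfarR",(316,204),.069),("lipnearR",(305,363),.069),("mug",(455,212),.09),("jar",(355,184),.1),("jarbig",(415,137),.12)]:
    print(n,onplane("top",uv,z))
im=cv2.imread("pics/scene0.png"); t=cv2.imread("pics/top0.png")
cv2.imwrite("pics/c1.png",np.hstack([cv2.resize(im[180:240,410:480],None,fx=5,fy=5,interpolation=2),cv2.resize(im[225:285,240:310],None,fx=5,fy=5,interpolation=2)]))
cv2.imwrite("pics/c2.png",cv2.resize(t[360:480,220:320],None,fx=5,fy=5,interpolation=2))
cv2.imwrite("pics/c3.png",cv2.resize(t[80:380,240:330],None,fx=2,fy=2,interpolation=2))
E
```

```text
lipfarR [0.69  0.095 0.069]
lipnearR [0.396 0.115 0.069]
mug [ 0.67 -0.16  0.09]
jar [0.721 0.023 0.1  ]
jarbig [ 0.802 -0.084  0.12 ]
```

View pics/c1.png

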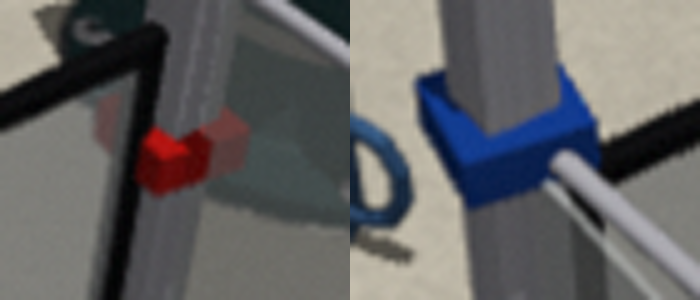

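View pics/c2.png

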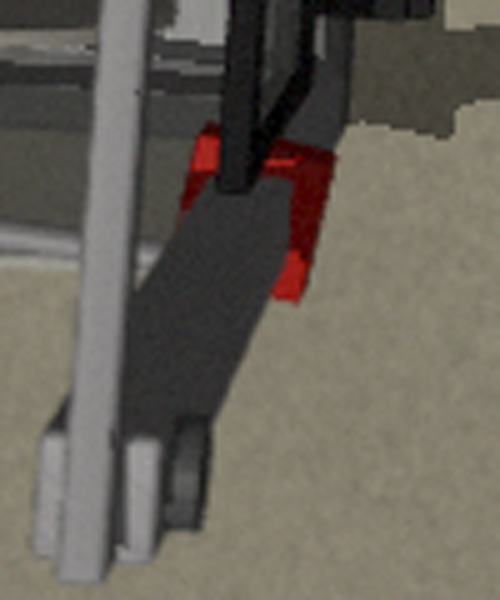

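View pics/c3.png

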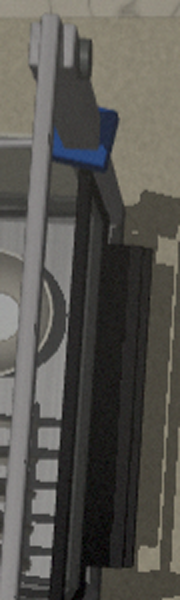

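```bash
python3 - <<'E'
from h import *
im=cv2.imread("pics/scene0.png"); t=cv2.imread("pics/top0.png")
b=lambda a:np.clip(a.astype(float)*1.6+15,0,255).astype('uint8')
cv2.imwrite("pics/d1.png",cv2.resize(b(im[195:230,420:470]),None,fx=14,fy=14,interpolation=0))
cv2.imwrite("pics/d2.png",cv2.resize(b(t[380:425,250:300]),None,fx=12,fy=12,interpolation=0))
cv2.imwrite("pics/d3.png",cv2.resize(b(im[170:340,260:460]),None,fx=3.5,fy=3.5,interpolation=2))
E
```

```text
(no output)
```

View pics/d1.png

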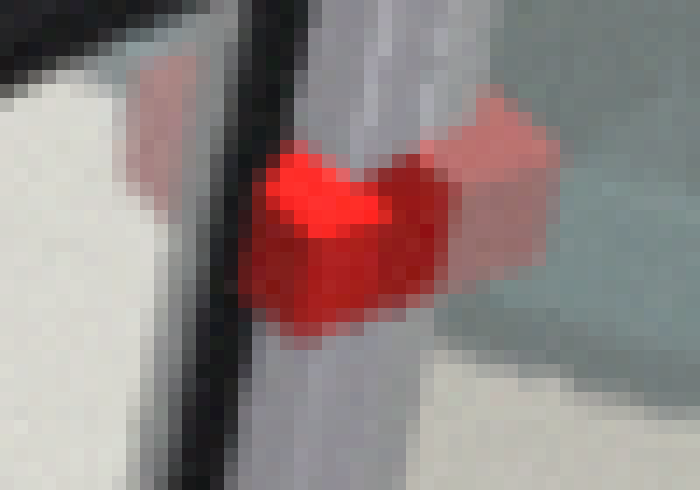

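View pics/d2.png

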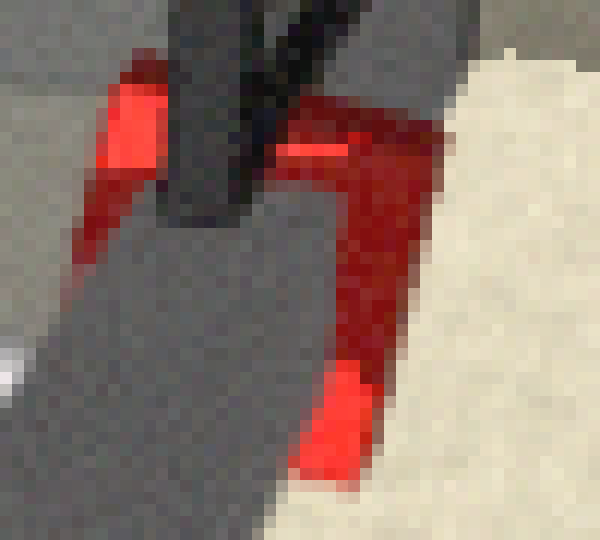

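View pics/d3.png

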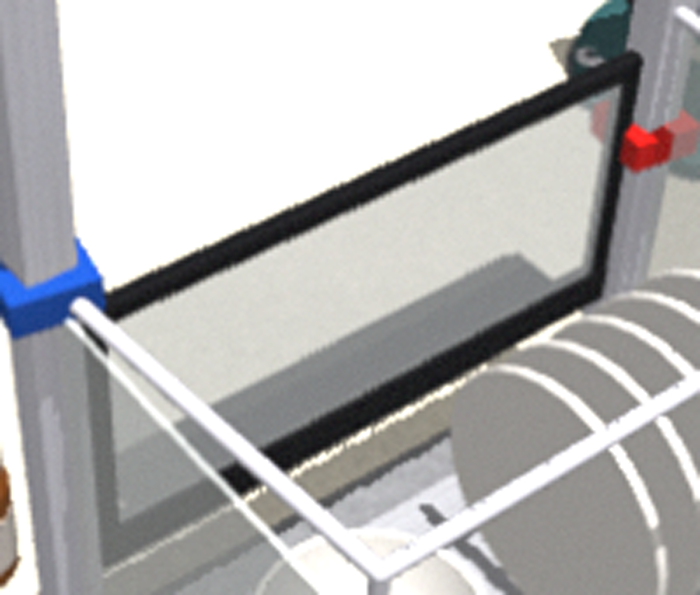

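```bash
cat > fit.py <<'E'
from h import *
from scipy.optimize import least_squares
np.set_printoptions(precision=4,suppress=True)
# params: x0,y0,yaw, sash, zred, zblue ; cabinet-frame points
def pts(p):
    L=.068+p[3]; r=p[4]; b=p[5]
    return [("top",(-.047,-.14,L+.001),(316.5,203.5)),("top",(-.047,.14,L+.001),(306.5,363.5)),
    ("scene",(.021,-.206,b+.01),(264,257)),("scene",(.021,-.206,b-.01),(265,266.6)),
    ("scene",(-.021,-.206,b+.01),(253.4,241.4)),("scene",(.021,-.164,b+.01),(289.4,250)),
    ("scene",(.021,.164,r+.01),(443.1,211.6)),("scene",(.021,.164,r-.01),(441.4,219.6)),
    ("scene",(.021,.206,r+.01),(460,205.7)),("scene",(.021,.206,r-.01),(459,214)),
    ("top",(-.021,.206,r+.01),(280.3,420.4)),("top",(-.021,.164,r-.01),(287.3,391))]
def world(p,X):
    c,s=np.cos(p[2]),np.sin(p[2]); return np.array([p[0]+c*X[0]-s*X[1],p[1]+s*X[0]+c*X[1],X[2]])
def res(p): return np.concatenate([proj(n,world(p,X))[0]-np.array(uv) for n,X,uv in pts(p)])
if __name__=="__main__":
    f=least_squares(res,[.54,.15,1.5,.03,.25,.3],loss='soft_l1')
    print(f.x,"yaw deg",np.degrees(f.x[2]));print(res(f.x).reshape(-1,2).round(1).tolist())
    J=f.jac;print("sd/px",np.sqrt(np.diag(np.linalg.inv(J.T@J))))
    np.save("p.npy",f.x)
    p=f.x
    for n in("scene","top"):
        im=cv2.resize(cv2.imread(f"pics/{n}0.png"),None,fx=1.25,fy=1.25)
        L=.068+p[3]
        def box(x,y,z,col):
            P=[[a,b,c] for a in x for b in y for c in z]
            q=proj(n,[world(p,X) for X in P])*1.25
            for i in range(8):
                for j in range(i):
                    if bin(i^j).count('1')==1: cv2.line(im,tuple(int(v) for v in q[i].round()),tuple(int(v) for v in q[j].round()),col,1)
        for y in(-.185,.185): box((-.0125,.0125),(y-.0125,y+.0125),(0,.475),(0,255,255))
        box((-.021,.021),(.164,.206),(p[4]-.01,p[4]+.01),(255,255,0))
        box((-.021,.021),(-.206,-.164),(p[5]-.01,p[5]+.01),(0,255,0))
        box((-.047,-.003),(-.14,.14),(L-.008,L+.001),(255,0,255)); box((-.003,.003),(-.17,.17),(L+.156,L+.156),(0,0,255))
        cv2.imwrite(f"pics/fit_{n}.png",im)
E
python3 fit.py
```

```text
[0.5451 0.1458 1.5026 0.0513 0.2159 0.301 ] yaw deg 86.0918807748367
[[1.9, 0.0], [0.8, 0.4], [0.3, 0.4], [0.5, 1.2], [-3.4, -0.2], [0.5, -4.1], [2.0, 0.7], [2.2, 1.2], [0.9, -1.3], [0.2, -1.2], [3.2, -2.2], [-0.5, -4.3]]
sd/px [0.001  0.0013 0.0061 0.008  0.0021 0.0024]
```

```bash
sleep 1
```

```text
(no output)
```

View pics/fit_scene.png

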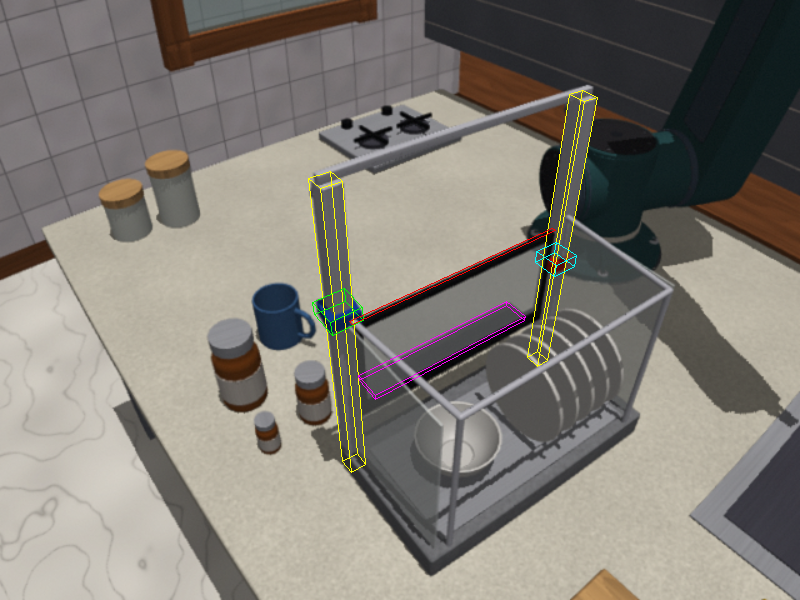

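View pics/fit_top.png

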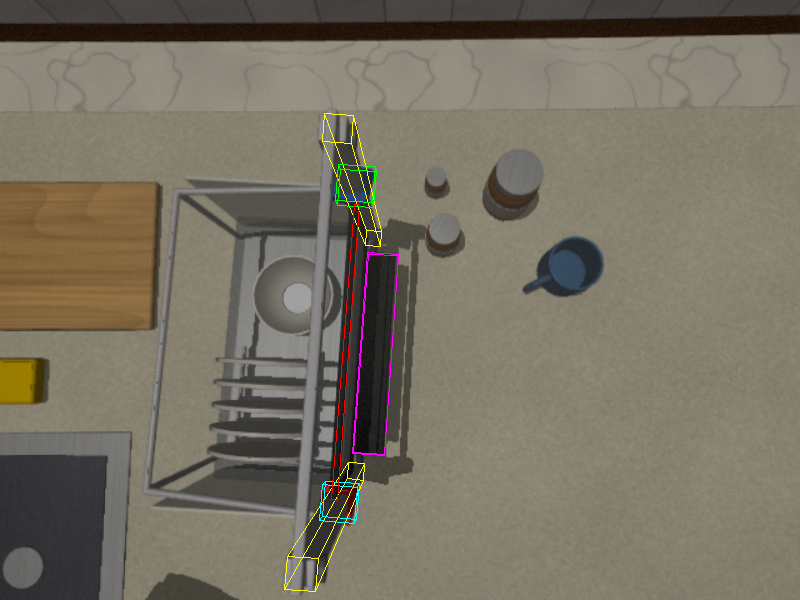

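```bash
python3 - <<'E'
from h import *
im=cv2.imread("pics/scene0.png"); t=cv2.imread("pics/top0.png")
b=lambda a:np.clip(a.astype(float)*2.2+25,0,255).astype('uint8')
cv2.imwrite("pics/e1.png",np.hstack([cv2.resize(b(t[110:220,250:330]),None,fx=5,fy=5,interpolation=2),cv2.resize(b(t[340:450,230:310]),None,fx=5,fy=5,interpolation=2)])[:560])
cv2.imwrite("pics/e2.png",np.hstack([cv2.resize(b(im[225:285,240:310]),None,fx=5.5,fy=5.5,interpolation=2),cv2.resize(b(im[60:120,430:500]),None,fx=5.5,fy=5.5,interpolation=2)]))
E
```

```text
(no output)
```

View pics/e1.png

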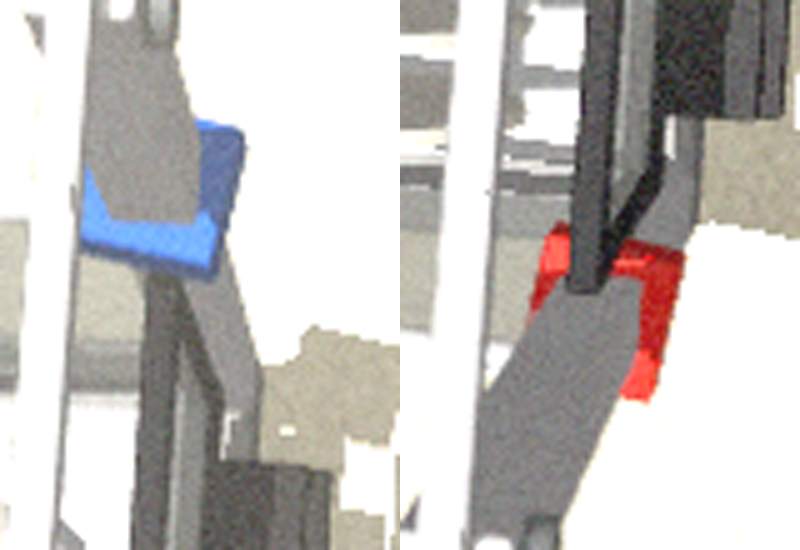

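View pics/e2.png

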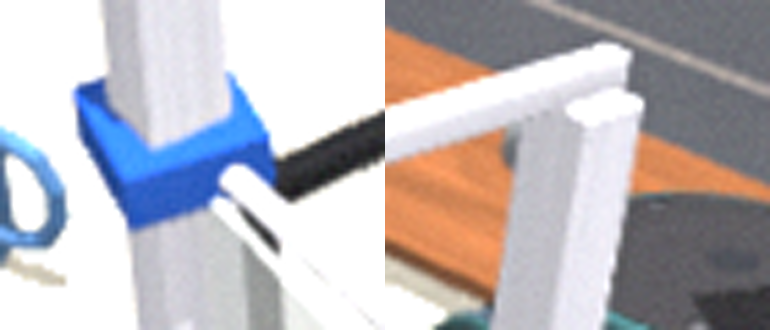

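```bash
cat > fit2.py <<'E'
from fit import *
# p: x0,y0,yaw,sash,zr,zb,dx_post,yaw_r,yaw_b
def clip(p,side,a,b,top):
    y=.185*side; w=p[7] if side>0 else p[8]; z=(p[4] if side>0 else p[5])+.01*top
    c,s=np.cos(w),np.sin(w);u,v=a*.021,b*.021
    return (p[6]+c*u-s*v,y+s*u+c*v,z)
def obs(p):
    L=.068+p[3]
    return [("top",(-.047,-.14,L+.001),(316.2,203.8)),("top",(-.047,.14,L+.001),(306.5,363.8)),
    ("scene",clip(p,-1,1,-1,1),(263,257.7)),("scene",clip(p,-1,1,-1,-1),(263.8,266.4)),
    ("scene",clip(p,-1,-1,-1,1),(253.8,241.4)),("scene",clip(p,-1,1,1,1),(289,250.5)),
    ("scene",clip(p,1,1,-1,1),(443.1,211.6)),("scene",clip(p,1,1,-1,-1),(441.4,219.6)),
    ("scene",clip(p,1,1,1,1),(460,205.7)),("scene",clip(p,1,1,1,-1),(459,214)),
    ("top",clip(p,1,-1,1,1),(280.2,420.2)),("top",clip(p,1,-1,-1,-1),(286.8,390.3)),("top",clip(p,1,1,-1,-1),(261.5,385)),
    ("top",clip(p,-1,-1,-1,1),(298.8,136.5)),("top",clip(p,-1,-1,1,-1),(293,165.8)),
    # post base front outer points are not seen
    ]
def res2(p): return np.concatenate([proj(n,world(p,X))[0]-np.array(uv) for n,X,uv in obs(p)])
f=least_squares(res2,[.54,.15,1.5,.03,.25,.3,0,0,0],loss='soft_l1')
print(f.x,np.degrees(f.x[[2,7,8]]));print(res2(f.x).reshape(-1,2).round(1).tolist())
J=f.jac;print(np.sqrt(np.diag(np.linalg.inv(J.T@J))))
np.save("p.npy",f.x)
p=f.x; L=.068+p[3]
print("lip mid",world(p,(-.047,0,L)),"red",p[4], "ends",world(p,(-.047,.14,L)),world(p,(-.047,-.14,L)))
E
python3 fit2.py
```

```text
Traceback (most recent call last):
  File "fit2.py", line 19, in <module>
    f=least_squares(res2,[.54,.15,1.5,.03,.25,.3,0,0,0],loss='soft_l1')
  File "fit2.py", line 18, in res2
    def res2(p): return np.concatenate([proj(n,world(p,X))[0]-np.array(uv) for n,X,uv in obs(p)])
                                        ~~~~^^^^^^^^^^^^^^
  File "h.py", line 28, in proj
    K,d,Rm,t=cam(n,st)
             ~~~^^^^^^
  File "h.py", line 6, in cam
    c=bot.camera_info(n)
ValueError: time passes only in moves, steps and waits
```

```bash
python3 - <<'E'
s=open('h.py').read()
s=s.replace("def cam(n,st=None):\n    c=bot.camera_info(n)","import pickle,os\nif not os.path.exists('cams.pkl'): pickle.dump({n:bot.camera_info(n) for n in('scene','top','wrist')},open('cams.pkl','wb'))\nCI=pickle.load(open('cams.pkl','rb'))\ndef cam(n,st=None):\n    c=CI[n]")
open('h.py','w').write(s)
E
python3 fit2.py; python3 -c "
from plant import bot;print(bot.get_state()['clock'])"
```

```text
[ 0.5447  0.1485  1.5121  0.0489  0.217   0.3012 -0.0001 -0.1669 -0.1914] [ 86.6378  -9.5623 -10.9667]
[[-0.0, -0.1], [0.1, -0.1], [-0.4, 0.5], [-0.0, 2.2], [-0.7, -1.2], [1.7, -0.7], [0.1, -0.1], [0.2, 0.4], [1.4, -0.2], [0.7, -0.1], [0.2, 0.5], [1.2, -0.6], [0.1, -1.6], [0.3, -0.5], [-0.3, 1.9]]
[0.0006 0.0013 0.0031 0.0078 0.0013 0.0016 0.0014 0.0268 0.0274]
lip mid [0.542  0.1016 0.1169] red 0.21700166802367543 ends [0.4022 0.1098 0.1169] [0.6817 0.0934 0.1169]
0.15
```

```bash
python3 - <<'E'
from fit import *
p=np.load('p.npy')
for L in (.10,.11,.117,.125):
    for y in(.165,0,-.16):print(L,[proj('scene',world(p,(x,y,L+.156)))[0].round(1) for x in(-.006,.006)], 'lip back/front top',proj('scene',world(p,(-.039,y*.14/.165,L+.008)))[0].round(1))
b=lambda a:np.clip(a.astype(float)*1.6+15,0,255).astype('uint8')
im=cv2.imread("pics/scene0.png")
cv2.imwrite("pics/g.png",cv2.resize(b(im[170:340,270:455]),None,fx=4.2,fy=3.5,interpolation=2))
E
```

```text
0.1 [array([438. , 191.8]), array([442.7, 194.9])] lip back/front top [407.6 248. ]
0.1 [array([367.9, 225.1]), array([372.4, 228.8])] lip back/front top [353.  276.7]
0.1 [array([286.4, 263.7]), array([290.6, 268.1])] lip back/front top [292.8 308. ]
0.11 [array([438.7, 187.3]), array([443.5, 190.4])] lip back/front top [408.1 244.2]
0.11 [array([368.1, 220.4]), array([372.8, 224.1])] lip back/front top [353.2 272.9]
0.11 [array([286.1, 258.9]), array([290.3, 263.3])] lip back/front top [292.5 304.3]
0.117 [array([439.2, 184.1]), array([444. , 187.2])] lip back/front top [408.5 241.6]
0.117 [array([368.4, 217.1]), array([373. , 220.8])] lip back/front top [353.3 270.2]
0.117 [array([285.8, 255.5]), array([290.1, 259.9])] lip back/front top [292.3 301.6]
0.125 [array([439.8, 180.4]), array([444.6, 183.5])] lip back/front top [408.9 238.6]
0.125 [array([368.6, 213.2]), array([373.3, 216.9])] lip back/front top [353.4 267.2]
0.125 [array([285.5, 251.6]), array([289.8, 256. ])] lip back/front top [292.1 298.5]
```

View pics/g.png

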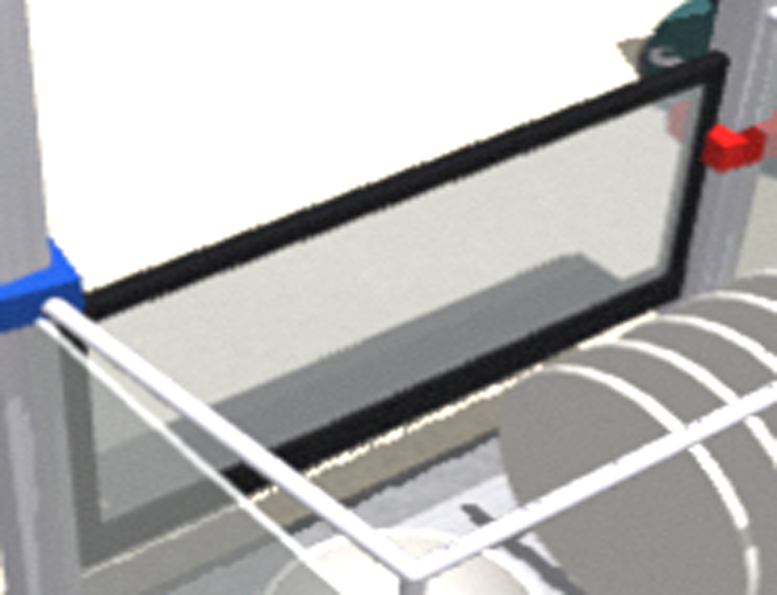

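Height of the lip now is about 0.115 (length fit, window top and lip corner agree), and the red clip is at about 0.217. I'll approach from the near-front side, swinging the arm round at a short radius.

```bash
cat > plan.py <<'E'
from h import *
np.set_printoptions(precision=3,suppress=True)
def hpose(az,pitch=0): # horizontal tool pointing azimuth az deg, -y up; pitch>0 = down
    a=np.radians(az);p=np.radians(pitch)
    z=np.array([np.cos(a)*np.cos(p),np.sin(a)*np.cos(p),-np.sin(p)]);x=np.array([np.sin(a),-np.cos(a),0]);y=np.cross(z,x)
    return R.from_matrix(np.stack([x,y,z],1))
def down(az):
    a=np.radians(az);x=np.array([np.cos(a),np.sin(a),0]);z=np.array([0,0,-1.]);return R.from_matrix(np.stack([x,np.cross(z,x),z],1))
def rows(wps,st=None):
    st=st or bot.get_state(); R0=RQ(st['tcp_rot'])
    for pos,rot in wps:
        s=R0.inv().apply(np.array(pos)-st['tcp_pos'])/.4; w=(R0.inv()*rot).as_rotvec()/np.pi
        print(np.r_[s,w].round(3).tolist())
E
python3 - <<'E'
from plan import *
def arc(r,az,z): a=np.radians(az);return ([r*np.cos(a),r*np.sin(a),z],down(az))
rows([arc(.30,77,.25),arc(.285,67,.25),arc(.285,57,.25),arc(.285,47,.25),arc(.285,37,.25),arc(.285,27,.25),arc(.285,17,.25),arc(.285,7,.25)])
E
```

```text
[-0.562, -0.004, -0.047, -0.0, 0.0, -0.002]
[-0.61, 0.12, -0.047, -0.0, 0.0, 0.054]
[-0.641, 0.24, -0.047, -0.0, 0.0, 0.11]
[-0.693, 0.353, -0.047, 0.0, 0.0, 0.165]
[-0.764, 0.455, -0.047, 0.0, 0.0, 0.221]
[-0.851, 0.544, -0.047, 0.0, 0.0, 0.276]
[-0.953, 0.615, -0.047, 0.0, 0.0, 0.332]
[-1.065, 0.668, -0.047, 0.0, 0.0, 0.387]
```

```bash
python3 -m jog '[[[-0.14,0,-0.02,0,0,0,1],[-0.28,0,-0.04,0,0,0,1],[-0.42,0,-0.05,0,0,0,1],[-0.56,0,-0.05,0,0,0,1],[-0.56,0,-0.05,0,0,0,1],[-0.61,0.12,-0.05,0,0,0.054,1],[-0.64,0.24,-0.05,0,0,0.11,1],[-0.69,0.35,-0.05,0,0,0.165,1],[-0.69,0.35,-0.05,0,0,0.165,1]]]'; python3 -c "
from plant import bot;print(bot.get_state())"
```

```text
clock: 1.27
tcp_pos: [0.1956, 0.2091, 0.2511]
tcp_rot: [0.0, 0.918, 0.396, -0.0]
wrist_force: [0.6, 1.0, 0.4]
gripper_width: -0.0005
{'clock': 1.275, 'joints': array([ 5.31782796e-01, -1.61984136e-01, -4.53350526e-01,  1.28013742e+00,
       -6.52876722e-04,  1.28934967e+00]), 'joint_vel': array([-0.1716827 , -0.00779308, -0.00759885,  0.00987626,  0.00867368,
        0.14329625]), 'joint_efforts': array([ -1.08812738, -22.59204805,  38.83767486,  -0.22377403,
        -0.22258763,  -0.48239719]), 'tcp_pos': array([0.19559882, 0.20906731, 0.25105049]), 'tcp_rot': array([ 3.68046197e-04,  9.18464815e-01,  3.95502405e-01, -3.10221596e-04]), 'wrist_force': array([0.60505804, 0.97430524, 0.42259927]), 'moment': array([ 0.0238283 ,  0.03843061, -0.04980908]), 'gripper_width': -0.0005108165923021059}
```

```bash
python3 - <<'E'
from plan import *
def arc(r,az,z): a=np.radians(az);return ([r*np.cos(a),r*np.sin(a),z],down(az))
rows([arc(.285,az,.25) for az in (37,27,17,7,-3,-13)])
im=bot.get_image('scene');cv2.imwrite('pics/s1.png',im)
E
```

```text
[-0.013, 0.123, 0.003, 0.0, 0.0, 0.053]
[-0.045, 0.243, 0.003, 0.0, 0.0, 0.109]
[-0.096, 0.356, 0.003, 0.0, 0.0, 0.164]
[-0.167, 0.458, 0.003, 0.0, 0.0, 0.22]
[-0.254, 0.546, 0.003, 0.0, 0.0, 0.276]
[-0.355, 0.618, 0.003, 0.0, 0.0, 0.331]
```

View pics/s1.png

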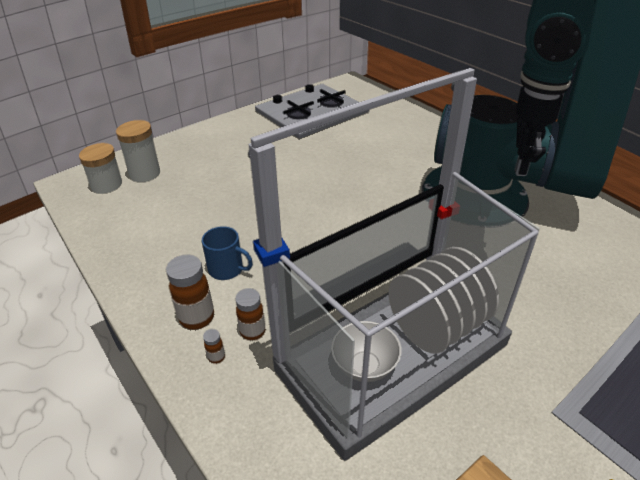

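The picture shows the hand at (530,140), between the base and the near post and clear of the cabinet. I'll go on round.

```bash
python3 -m jog '[[[-0.013,0.12,0,0,0,0.053,1],[-0.045,0.24,0,0,0,0.109,1],[-0.096,0.356,0,0,0,0.164,1],[-0.167,0.458,0,0,0,0.22,1],[-0.254,0.546,0,0,0,0.276,1],[-0.355,0.618,0,0,0,0.331,1],[-0.355,0.618,0,0,0,0.331,1],[-0.355,0.618,0,0,0,0.331,1]]]'; python3 - <<'E'
from plan import *
s=bot.get_state();print(s['clock'],s['joints'])
rows([([.40,-.08,.22],hpose(55)),([.40,-.08,.20],hpose(60))])
E
```

```text
clock: 2.33
tcp_pos: [0.2775, -0.0638, 0.2512]
tcp_rot: [0.0, 0.994, -0.113, -0.0]
wrist_force: [0.4, 0.4, 0.3]
gripper_width: -0.0002
2.325 [-0.514 -0.165 -0.455  1.281 -0.001  1.283]
[0.308, -0.029, 0.078, 0.494, 0.096, 0.096]
[0.308, -0.029, 0.128, 0.496, 0.074, 0.074]
```

```bash
python3 - <<'E'
from plan import *
st=bot.get_state()
R0=RQ(st['tcp_rot'])
from scipy.spatial.transform import Slerp
w=(R0.inv()*hpose(50)).as_rotvec()
for k in (.12,.25,.37,.5,.62,.75,.87,1):
    rows([(st['tcp_pos']+k*(np.array([.40,-.09,.22])-st['tcp_pos']),R0*R.from_rotvec(k*w))],st)
E
```

```text
[0.038, -0.001, 0.009, 0.059, 0.014, 0.014]
[0.078, -0.001, 0.019, 0.123, 0.029, 0.029]
[0.116, -0.002, 0.029, 0.181, 0.044, 0.044]
[0.157, -0.002, 0.039, 0.245, 0.059, 0.059]
[0.194, -0.003, 0.048, 0.304, 0.073, 0.073]
[0.235, -0.004, 0.058, 0.368, 0.088, 0.088]
[0.273, -0.004, 0.068, 0.426, 0.102, 0.102]
[0.313, -0.005, 0.078, 0.49, 0.118, 0.118]
```

```bash
python3 -m jog '[[[0.038,0,0.01,0.055,0.014,0.014,1],[0.078,0,0.02,0.11,0.027,0.027,1],[0.116,0,0.03,0.165,0.04,0.04,1],[0.157,0,0.04,0.22,0.053,0.053,1],[0.194,0,0.048,0.275,0.066,0.066,1],[0.235,0,0.058,0.33,0.08,0.08,1],[0.273,0,0.068,0.385,0.093,0.093,1],[0.313,0,0.078,0.44,0.106,0.106,1],[0.313,0,0.078,0.49,0.118,0.118,1],[0.313,0,0.078,0.49,0.118,0.118,1],[0.313,0,0.078,0.49,0.118,0.118,1]]]'; python3 - <<'E'
from plan import *
s=bot.get_state();print(s['clock'],s['joints']);print(RQ(s['tcp_rot']).as_matrix())
cv2.imwrite('pics/s2.png',bot.get_image('scene'));cv2.imwrite('pics/w2.png',bot.get_image('wrist'))
E
```

```text
clock: 3.7
tcp_pos: [0.3996, -0.0908, 0.2203]
tcp_rot: [-0.663, 0.666, -0.241, 0.241]
wrist_force: [0.5, 0.3, 1.0]
gripper_width: 0.0002
3.7 [-1.177  0.761 -0.654  1.717  1.089  0.007]
[[ 0.768 -0.002  0.641]
 [-0.641 -0.004  0.768]
 [ 0.001 -1.    -0.004]]
```

View pics/s2.png

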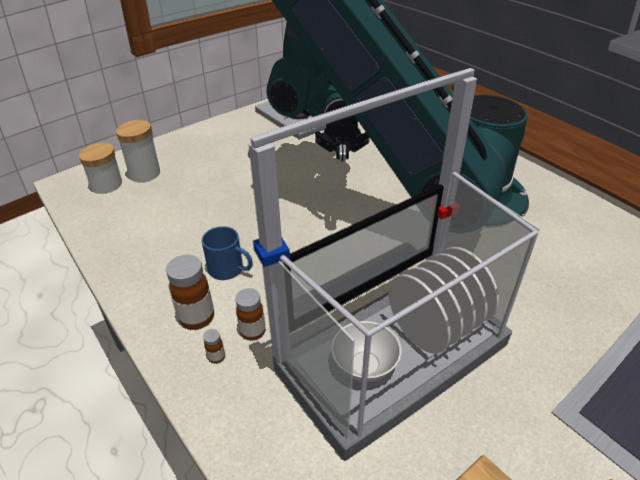

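View pics/w2.png

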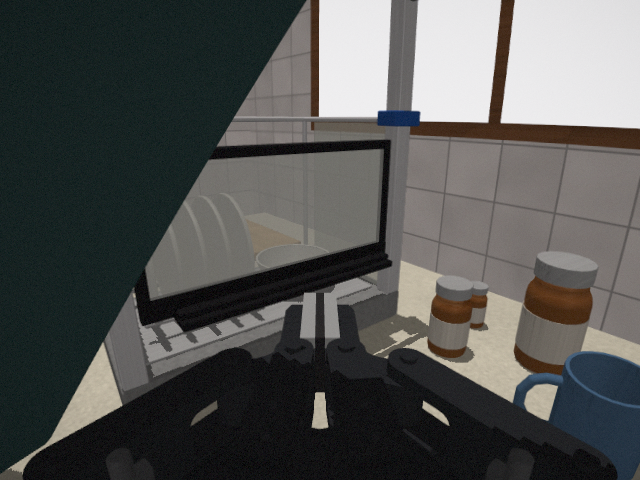

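```bash
cat > kin.py <<'E'
from plan import *
from scipy.optimize import least_squares
LO=np.array([-2.65,-.89,-1.18,-2.13,-1.35,-3.14]);HI=np.array([2.65,1.7,1.37,2.11,1.29,3.14])
P0=np.array([0,.17,.584,.385,.081,.095,.29])
def fk(q,P=P0,full=False):
    a,h,L2,L3,o,d,e=P
    c,s=np.cos,np.sin
    r=np.array([c(q[0]),s(q[0]),0]);t=np.array([-s(q[0]),c(q[0]),0]);u=np.array([0,0,1.])
    sh=a*r+h*u
    el=sh+L2*(s(q[1])*r+c(q[1])*u)
    b=q[1]-q[2]; w4=el+L3*(c(b)*r-s(b)*u)+o*t
    g=b+q[3]; pd=c(g)*r-s(g)*u; n=s(g)*r+c(g)*u   # n: perpendicular 'up' ; j5 + turns pd towards t
    j5=w4+d*pd
    z=c(q[4])*pd+s(q[4])*t
    m=-s(q[4])*pd+c(q[4])*t
    tcp=j5+e*z
    # at q6=pi/2: x=n ; y=z x x
    k=q[5]-np.pi/2
    # sign: x az = j1+90-q6 with z down
    y0=np.cross(z,n); x=c(k)*n+s(k)*y0; y=np.cross(z,x)
    M=np.stack([x,y,z],1)
    return (tcp,M,[sh,el,w4,j5]) if full else (tcp,M)
DATA=[([1.18366866,.263519344,-.0489337654,1.25940039,-4e-5,1.41548633],[.12053346,.51069287,.23082812],[2.77771162e-04,7.84138566e-01,6.20585553e-01,-4.50183220e-04]),
([.531782796,-.161984136,-.453350526,1.28013742,-.00065,1.28934967],[.19559882,.20906731,.25105049],[3.68046197e-04,9.18464815e-01,3.95502405e-01,-3.10221596e-04]),
([-.514,-.165,-.455,1.281,-.001,1.283],[.2775,-.0638,.2512],[0,.994,-.113,0]),
([-1.177,.761,-.654,1.717,1.089,.007],[.3996,-.0908,.2203],[-.663,.666,-.241,.241])]
def rr(P):
    return np.concatenate([np.r_[(fk(q,P)[0]-x)*10,(fk(q,P)[1]-RQ(Q).as_matrix()).ravel()] for q,x,Q in DATA]+[(P-P0)*.01])
import os
if os.path.exists('kin.npy'): PK=np.load('kin.npy')
else:
    f=least_squares(rr,P0);PK=f.x;np.save('kin.npy',PK)
    print(PK);[print((fk(q,PK)[0]-x)*1000,abs(fk(q,PK)[1]-RQ(Q).as_matrix()).max()) for q,x,Q in DATA]
def ik(pos,rot,q0,margin=.03):
    M=rot.as_matrix()
    f=least_squares(lambda q:np.r_[(fk(q,PK)[0]-pos)*5,(fk(q,PK)[1]-M).ravel()],np.clip(q0,LO+margin+1e-3,HI-margin-1e-3),bounds=(LO+margin,HI-margin))
    return f.x,np.linalg.norm(f.fun)
E
python3 kin.py
```

```text
[0.01  0.169 0.584 0.374 0.081 0.102 0.285]
[0.013 0.002 0.092] 8.793978609671429e-07
[-0.08  -0.06  -0.073] 2.7632581285931264e-06
[ 0.092 -0.027 -0.019] 0.0009010609369486686
[ 0.     0.001 -0.001] 0.00048501962433999957
```

```bash
python3 - <<'E'
from kin import *
p=np.load('p.npy');yaw=p[2]
n=np.array([np.cos(yaw),np.sin(yaw),0]);l=np.array([-np.sin(yaw),np.cos(yaw),0])
lip=np.array([.542,.1016,0])
rng=np.random.default_rng(0)
def roll(rot,k): return rot*R.from_rotvec([0,0,k])
for zt in (.09,.19):
  for y in (.1,0,-.08):
    for az in (30,40,50,60,70):
      for pit in (-15,0,10):
        best=None
        pos=lip+l*y+n*.022+np.array([0,0,zt])
        for q0 in ([-1.2,.76,-.65,1.7,1.09,0],[-.4,.3,-.5,-.5,1.2,-.1],[-.4,1,.5,0,1.2,0],[-.8,1,.3,1,1.2,0],[-.4,.3,-.9,-1,1.2,-.1]):
            q,e=ik(pos,hpose(az,pit),q0)
            if best is None or e<best[1]: best=(q,e)
        if best[1]<.01: print(zt,y,az,pit,best[0].round(2),"J z",[round(v[2],3) for v in fk(best[0],PK,True)[2]])
E
```

```text
0.09 0.1 70 -15 [-0.58  1.38 -0.62  2.02  1.23 -0.84] J z [np.float64(0.169), np.float64(0.279), np.float64(-0.062), np.float64(0.016)]
0.09 -0.08 40 10 [-0.35  0.97 -1.11 -1.75  1.02  2.85] J z [np.float64(0.169), np.float64(0.499), np.float64(0.173), np.float64(0.14)]
0.09 -0.08 50 10 [-0.4   0.85 -0.97 -1.29  1.22  2.63] J z [np.float64(0.169), np.float64(0.554), np.float64(0.191), np.float64(0.14)]
0.19 -0.08 40 10 [-0.35  0.62 -1.06 -1.34  1.02  2.85] J z [np.float64(0.169), np.float64(0.646), np.float64(0.273), np.float64(0.24)]
0.19 -0.08 50 10 [-0.4   0.56 -0.91 -0.94  1.22  2.63] J z [np.float64(0.169), np.float64(0.664), np.float64(0.291), np.float64(0.24)]
```

```bash
cat > s.py <<'E'
from kin import *
p=np.load('p.npy');yaw=p[2]
n=np.array([np.cos(yaw),np.sin(yaw),0]);l=np.array([-np.sin(yaw),np.cos(yaw),0])
lip=np.array([.542,.1016,0])
rng=np.random.default_rng(0)
def many(pos,rot,N=14,seeds=()):
    out=[]
    S=list(seeds)+[[-.4,.8,-.9,-1.3,1.2,2.6]]+[rng.uniform(LO,HI)*[.4,1,1,1,1,1] for _ in range(N)]
    for q0 in S:
        q,e=ik(pos,rot,np.array(q0))
        if e<.01 and not any(np.abs(q-o).max()<.05 for o in out): out.append(q)
    return out
if __name__=="__main__":
  for y in (.07,0,-.08):
    for az in (40,50,60):
      for pit in (0,10,20):
       for rl in (0,):
        pos=lip+l*y+n*.022+np.array([0,0,.09])
        for q in many(pos,hpose(az,pit)): print(y,az,pit,q.round(2),"Jz",[v[2].round(3) for v in fk(q,PK,True)[2][1:]])
E
python3 s.py
```

```text
0.07 60 20 [-0.53  0.56 -0.94  0.08  1.22  1.55] Jz [np.float64(0.663), np.float64(0.29), np.float64(0.188)]
0 50 20 [-0.43  0.63 -1.06 -0.74  1.14  2.24] Jz [np.float64(0.642), np.float64(0.27), np.float64(0.188)]
0 60 20 [-0.45  0.58 -0.82 -0.02  1.21  1.78] Jz [np.float64(0.657), np.float64(0.288), np.float64(0.188)]
-0.08 40 10 [-0.35  0.97 -1.11 -1.75  1.02  2.85] Jz [np.float64(0.499), np.float64(0.173), np.float64(0.14)]
-0.08 40 20 [-0.32  0.7  -1.02 -1.12  0.93  2.63] Jz [np.float64(0.616), np.float64(0.246), np.float64(0.188)]
-0.08 50 10 [-0.4   0.85 -0.97 -1.29  1.22  2.63] Jz [np.float64(0.554), np.float64(0.191), np.float64(0.14)]
-0.08 50 20 [-0.37  0.64 -0.87 -0.66  1.09  2.36] Jz [np.float64(0.637), np.float64(0.264), np.float64(0.188)]
-0.08 60 20 [-0.39  0.63 -0.65 -0.06  1.2   1.94] Jz [np.float64(0.642), np.float64(0.283), np.float64(0.188)]
```

```bash
cat > t.py <<'E'
from s import *
q0=np.array([-1.177,.761,-.654,1.717,1.089,.007])
sd=[[-.44,.6,-.95,-.4,1.18,2.0],[-.45,.58,-.82,-.02,1.21,1.78]]
for az,pit in((50,20),(55,20),(60,20),(55,25),(60,25)):
    rot=hpose(az,pit);print(az,pit)
    for dep,z in((-.07,.12),(-.07,.078),(.016,.078),(.016,.14),(.016,.205)):
        o=many(lip+n*dep+[0,0,z],rot,6,sd); print(dep,z,[x.round(2).tolist() for x in o])
E
python3 t.py
```

```text
50 20
-0.07 0.12 [[-0.65, 0.5, -0.82, 0.1, 1.22, 1.72]]
-0.07 0.078 [[-0.65, 0.61, -0.86, -0.04, 1.22, 1.72]]
0.016 0.078 [[-0.45, 0.66, -1.06, -0.74, 1.14, 2.21]]
0.016 0.14 [[-0.45, 0.46, -0.99, -0.47, 1.14, 2.21]]
0.016 0.205 [[-0.45, 0.27, -0.9, -0.2, 1.14, 2.21]]
55 20
-0.07 0.12 [[-0.65, 0.53, -0.7, 0.43, 1.22, 1.47]]
-0.07 0.078 [[-0.65, 0.62, -0.74, 0.31, 1.22, 1.47]]
0.016 0.078 [[-0.46, 0.62, -0.94, -0.38, 1.19, 1.99]]
0.016 0.14 [[-0.46, 0.45, -0.88, -0.15, 1.19, 1.99]]
0.016 0.205 [[-0.46, 0.3, -0.79, 0.09, 1.19, 1.99]]
60 20
-0.07 0.12 [[-0.64, 0.58, -0.59, 0.72, 1.2, 1.24]]
-0.07 0.078 [[-0.64, 0.66, -0.62, 0.6, 1.2, 1.24]]
0.016 0.078 [[-0.47, 0.61, -0.81, -0.01, 1.22, 1.74]]
0.016 0.14 [[-0.47, 0.47, -0.76, 0.19, 1.22, 1.74]]
0.016 0.205 [[-0.47, 0.34, -0.68, 0.4, 1.22, 1.74]]
55 25
-0.07 0.12 [[-0.62, 0.48, -0.7, 0.42, 1.13, 1.54]]
-0.07 0.078 [[-0.62, 0.57, -0.73, 0.3, 1.13, 1.54]]
0.016 0.078 [[-0.44, 0.55, -0.9, -0.24, 1.1, 1.97]]
0.016 0.14 [[-0.44, 0.4, -0.83, -0.01, 1.1, 1.97]]
0.016 0.205 [[-0.44, 0.25, -0.74, 0.22, 1.1, 1.97]]
60 25
-0.07 0.12 [[-0.62, 0.52, -0.6, 0.66, 1.12, 1.34]]
-0.07 0.078 [[-0.62, 0.6, -0.63, 0.54, 1.12, 1.34]]
0.016 0.078 [[-0.44, 0.56, -0.79, 0.05, 1.13, 1.76]]
0.016 0.14 [[-0.44, 0.42, -0.73, 0.25, 1.13, 1.76]]
0.016 0.205 [[-0.44, 0.3, -0.64, 0.46, 1.13, 1.76]]
```

```bash
cat > u.py <<'E'
from s import *
st=bot.get_state(); q0=st['joints']
rot=hpose(60,22)
o=many(lip+n*-.07+[0,0,.12],rot,6,[[-.62,.52,-.6,.66,1.12,1.34]]); q1=o[0];print(len(o),q1.round(2))
R0=RQ(st['tcp_rot'])
for k in np.arange(1,11)/10:
    q=q0+k*(q1-q0);t,M,J=fk(q,PK,True)
    if k==1: t=lip+n*-.07+[0,0,.12]
    print(round(k,1),t.round(3),'j5',J[3].round(3),end=' ');rows([(t,R.from_matrix(M))],st)
E
python3 u.py
```

```text
1 [-0.63  0.55 -0.6   0.69  1.17  1.28]
0.1 [ 0.407 -0.073  0.201] j5 [ 0.234 -0.299  0.219] [-0.014, 0.05, 0.046, -0.019, -0.013, 0.004]
0.2 [ 0.416 -0.059  0.182] j5 [ 0.251 -0.289  0.216] [-0.022, 0.097, 0.089, -0.037, -0.024, 0.006]
0.3 [ 0.426 -0.046  0.165] j5 [ 0.269 -0.279  0.214] [-0.023, 0.14, 0.13, -0.053, -0.033, 0.007]
0.4 [ 0.437 -0.034  0.15 ] j5 [ 0.288 -0.269  0.212] [-0.02, 0.177, 0.17, -0.069, -0.04, 0.007]
0.5 [ 0.45  -0.024  0.137] j5 [ 0.306 -0.259  0.212] [-0.011, 0.209, 0.211, -0.083, -0.045, 0.006]
0.6 [ 0.465 -0.014  0.127] j5 [ 0.326 -0.249  0.212] [0.002, 0.234, 0.253, -0.095, -0.049, 0.004]
0.7 [ 0.482 -0.004  0.12 ] j5 [ 0.345 -0.237  0.213] [0.017, 0.251, 0.299, -0.104, -0.052, 0.002]
0.8 [0.499 0.006 0.117] j5 [ 0.365 -0.225  0.216] [0.034, 0.26, 0.348, -0.112, -0.053, -0.002]
0.9 [0.518 0.018 0.117] j5 [ 0.385 -0.212  0.221] [0.052, 0.26, 0.401, -0.117, -0.054, -0.005]
1.0 [0.538 0.032 0.12 ] j5 [ 0.406 -0.198  0.227] [0.067, 0.251, 0.459, -0.12, -0.055, -0.009]
```

```bash
python3 -m jog '[[[-0.014,0.05,0.046,-0.019,-0.013,0.004,1],[-0.022,0.097,0.089,-0.037,-0.024,0.006,1],[-0.023,0.14,0.13,-0.053,-0.033,0.007,1],[-0.02,0.177,0.17,-0.069,-0.04,0.007,1],[-0.011,0.209,0.211,-0.083,-0.045,0.006,1],[0.002,0.234,0.253,-0.095,-0.049,0.004,1],[0.017,0.251,0.299,-0.104,-0.052,0.002,1],[0.034,0.26,0.348,-0.112,-0.053,-0.002,1],[0.052,0.26,0.401,-0.117,-0.054,-0.005,1],[0.067,0.251,0.459,-0.12,-0.055,-0.009,1],[0.067,0.251,0.459,-0.12,-0.055,-0.009,1],[0.067,0.251,0.459,-0.12,-0.055,-0.009,1]]]'; python3 - <<'E'
from plan import *
s=bot.get_state();print(s['clock'],s['joints']);print(RQ(s['tcp_rot']).as_matrix())
cv2.imwrite('pics/s3.png',bot.get_image('scene'));s=bot.get_state();np.save('st3.npy',s,allow_pickle=True);cv2.imwrite('pics/w3.png',bot.get_image('wrist'));cv2.imwrite('pics/t3.png',bot.get_image('top'))
E
```

```text
clock: 5.3
tcp_pos: [0.5379, 0.0319, 0.1218]
tcp_rot: [-0.54, 0.801, -0.213, 0.146]
wrist_force: [-0.3, 0.2, -0.1]
gripper_width: 0.0002
5.3 [-0.634  0.487 -0.63   0.719  1.172  1.281]
[[ 0.867 -0.185  0.464]
 [-0.499 -0.327  0.803]
 [ 0.003 -0.927 -0.375]]
```

View pics/w3.png

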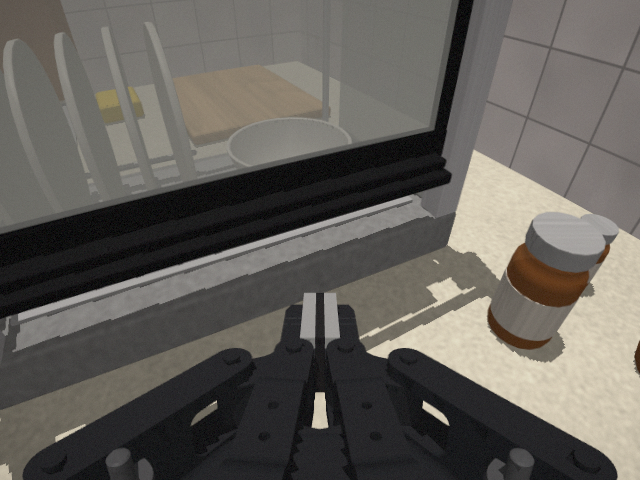

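View pics/t3.png

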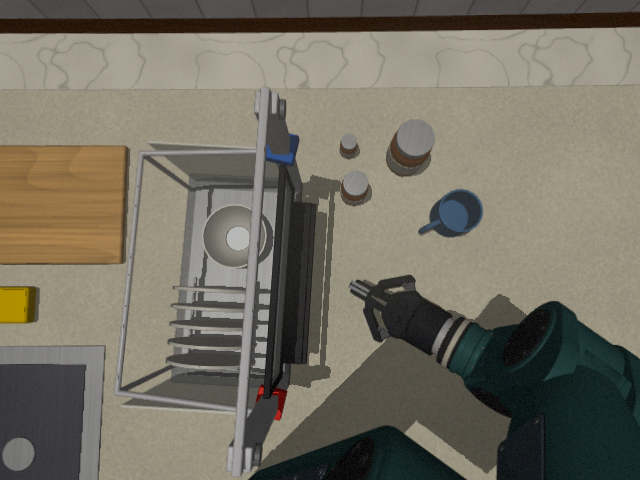

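View pics/s3.png

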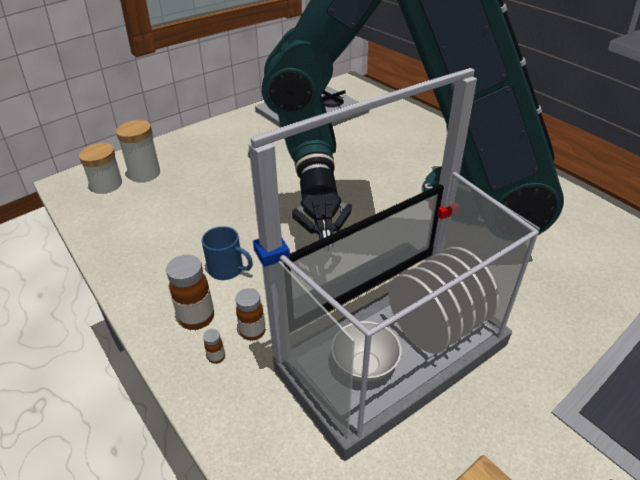

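```bash
python3 - <<'E'
from fit import *
st=np.load('st3.npy',allow_pickle=True).item()
p=np.load('p.npy')
im=cv2.imread('pics/w3.png')
b=lambda a:np.clip(a.astype(float)*2.5+20,0,255).astype('uint8')
cv2.imwrite('pics/w3c.png',cv2.resize(b(im[130:230,360:480]),None,fx=6,fy=6,interpolation=2))
for L in(.11,.115,.12):
  for y in(-.14,-.06): print(L,y,[proj('wrist',world(p,X),st)[0].round(1) for X in((-.047,y,L+.001),(-.047,y,L-.008),(-.039,y,L+.008))])
E
```

```text
0.11 -0.14 [array([450.3, 181.3]), array([447.6, 191.9]), array([444.8, 167.6])]
0.11 -0.06 [array([354.3, 209.9]), array([353.4, 221.2]), array([348.5, 194.4])]
0.115 -0.14 [array([451.9, 175.2]), array([449.1, 186.1]), array([446.3, 161.4])]
0.115 -0.06 [array([354.7, 203.4]), array([353.9, 215. ]), array([348.9, 187.7])]
0.12 -0.14 [array([453.4, 168.9]), array([450.6, 180.1]), array([447.8, 155. ])]
0.12 -0.06 [array([355.2, 196.7]), array([354.4, 208.6]), array([349.3, 180.8])]
```

View pics/w3c.png

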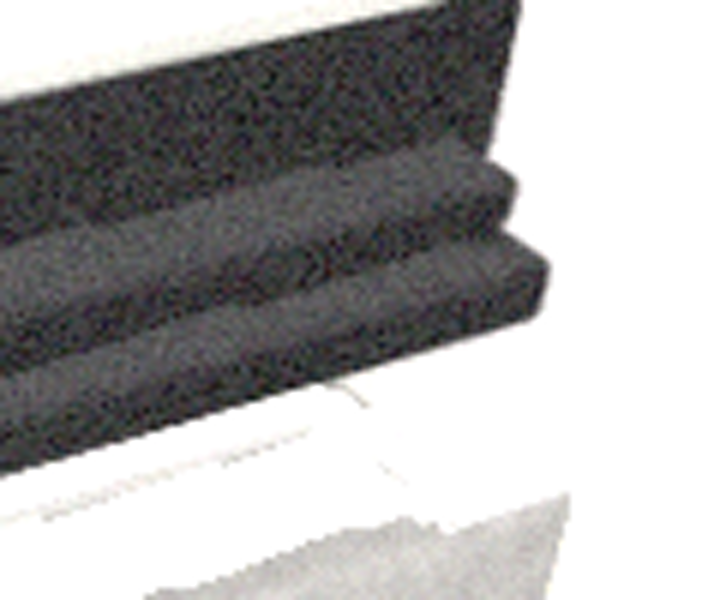

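```bash
python3 - <<'E'
from s import *
st=bot.get_state(); rot=hpose(60,22)
rows([(lip+n*d+[0,0,z],rot) for d,z in((-.06,.10),(-.05,.078),(-.02,.078),(.0,.078),(.016,.078))],st)
E
```

```text
[-0.012, 0.039, 0.041, 0.0, -0.0, 0.0]
[-0.023, 0.081, 0.082, 0.0, -0.0, 0.0]
[-0.056, 0.056, 0.144, 0.0, -0.0, 0.0]
[-0.079, 0.039, 0.186, 0.0, -0.0, 0.0]
[-0.097, 0.026, 0.219, 0.0, -0.0, 0.0]
```

```bash
python3 -m jog '[[[-0.012,0.04,0.04,0,0,0,1],[-0.023,0.081,0.082,0,0,0,1],[-0.023,0.081,0.082,0,0,0,1],[-0.056,0.056,0.144,0,0,0,1],[-0.079,0.039,0.186,0,0,0,1],[-0.097,0.026,0.219,0,0,0,1],[-0.097,0.026,0.219,0,0,0,1],[-0.097,0.026,0.219,0,0,0,1]]]'; python3 - <<'E'
from plan import *
s=bot.get_state();print(s['clock'],s['joints'],s['wrist_force']);np.save('st4.npy',s,allow_pickle=True);cv2.imwrite('pics/w4.png',bot.get_image('wrist'))
from s import *
print((s['tcp_pos']-lip)@n)
rows([(lip+n*.016+[0,0,z],hpose(60,22)) for z in (.085,.10,.14,.188)],s)
E
```

```text
clock: 6.45
tcp_pos: [0.5433, 0.1169, 0.0782]
tcp_rot: [-0.54, 0.801, -0.215, 0.145]
wrist_force: [-0.8, -0.5, -0.1]
gripper_width: 0.0001
6.45 [-0.459  0.484 -0.881  0.044  1.181  1.744] [-0.78  -0.465 -0.131]
0.015312984447638357
[-0.002, -0.016, -0.005, 0.0, -0.0, 0.0]
[-0.002, -0.051, -0.019, 0.0, -0.0, 0.0]
[-0.002, -0.144, -0.057, 0.0, -0.0, 0.0]
[-0.001, -0.255, -0.102, 0.0, -0.0, 0.0]
```

View pics/w4.png

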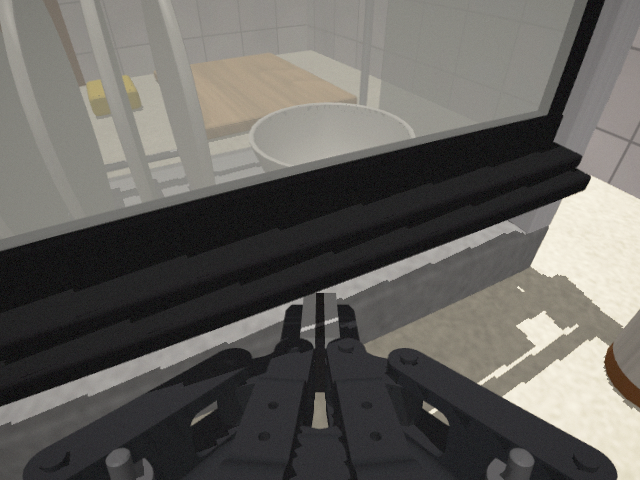

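The fingertips, at (320,293), disappear under the lip's front edge with no contact yet. I'll raise in a first small step.

```bash
python3 -m jog '[[[-0.001,-0.023,-0.009,0,0,0,1],[-0.002,-0.046,-0.019,0,0,0,1],[-0.002,-0.07,-0.028,0,0,0,1],[-0.002,-0.07,-0.028,0,0,0,1]]]'; python3 - <<'E'
from fit import *
s=bot.get_state();print(s['clock'],s['wrist_force'],s['moment']);np.save('st5.npy',s,allow_pickle=True);im=bot.get_image('wrist');cv2.imwrite('pics/w5.png',im)
p=np.load('p.npy')
b=lambda a:np.clip(a.astype(float)*2.5+20,0,255).astype('uint8')
cv2.imwrite('pics/w5c.png',cv2.resize(b(im[130:230,500:620]),None,fx=6,fy=6,interpolation=2))
for L in(.115,.12,.125,.13,.135): print(L,[proj('wrist',world(p,X),s)[0].round(1) for X in((-.047,-.14,L+.001),(-.047,-.14,L-.008))])
E
```

```text
clock: 7.0
tcp_pos: [0.543, 0.1172, 0.1094]
tcp_rot: [-0.54, 0.801, -0.214, 0.146]
wrist_force: [0.5, 0.5, 0.6]
gripper_width: -0.0001
7.0 [0.5061 0.491  0.5955] [-0.6495  0.4206 -0.0012]
0.115 [array([564.9, 229.6]), array([558.2, 242.4])]
0.12 [array([568.7, 222.2]), array([561.9, 235.4])]
0.125 [array([572.7, 214.5]), array([565.6, 228.1])]
0.13 [array([576.8, 206.6]), array([569.5, 220.7])]
0.135 [array([581. , 198.5]), array([573.5, 213. ])]
```

View pics/w5c.png

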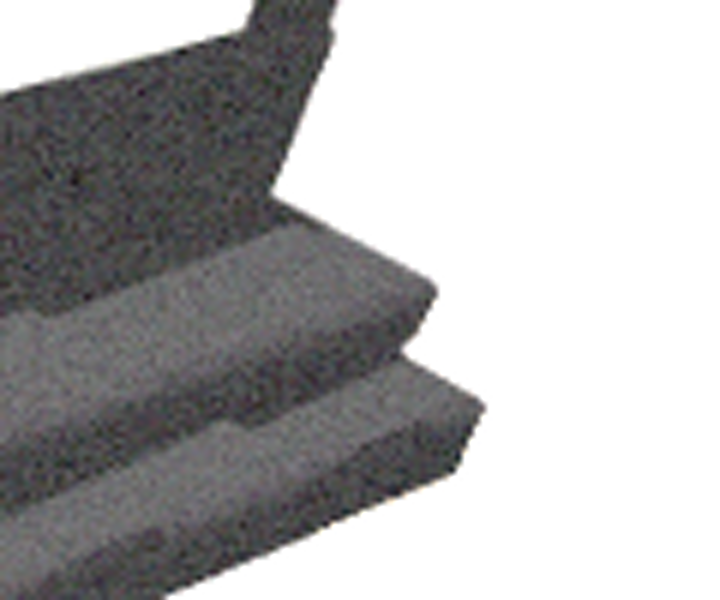

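View pics/w5.png

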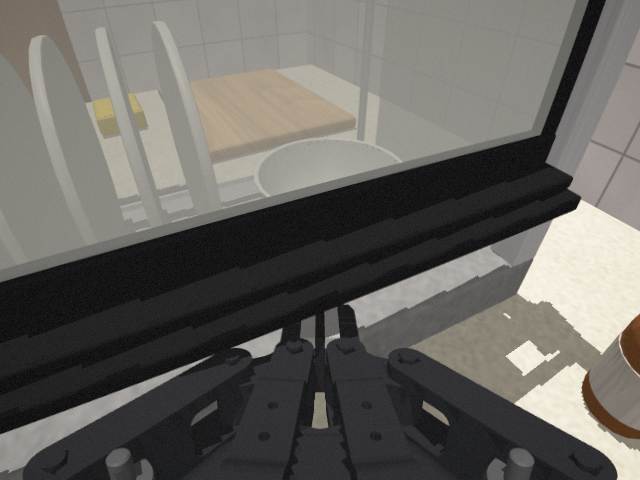

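The lip rides on the fingers: its far corner at (580.7,197.5) gives about 0.1355 m, so it sits about 26 mm above the TCP. I'll lift to just short of the goal and check there.

```bash
python3 -m jog '[[[0,-0.03,-0.012,0,0,0,1],[0,-0.06,-0.024,0,0,0,1],[0,-0.09,-0.036,0,0,0,1],[0,-0.115,-0.047,0,0,0,1],[0,-0.135,-0.055,0,0,0,1],[0,-0.15,-0.061,0,0,0,1],[0,-0.16,-0.065,0,0,0,1],[0,-0.164,-0.066,0,0,0,1],[0,-0.164,-0.066,0,0,0,1]]]'; python3 - <<'E'
from fit import *
s=bot.get_state();print(s['clock'],s['wrist_force'],s['moment']);np.save('st6.npy',s,allow_pickle=True);im=bot.get_image('wrist');cv2.imwrite('pics/w6.png',im)
sc=bot.get_image('scene');tp=bot.get_image('top');cv2.imwrite('pics/s6.png',sc);cv2.imwrite('pics/t6.png',tp)
b=lambda a:np.clip(a.astype(float)*2+20,0,255).astype('uint8')
cv2.imwrite('pics/s6c.png',cv2.resize(b(sc[110:290,250:470]),None,fx=3.6,fy=3.3,interpolation=2))
E
```

```text
clock: 8.18
tcp_pos: [0.5427, 0.1175, 0.1797]
tcp_rot: [-0.54, 0.801, -0.214, 0.146]
wrist_force: [-1.1, -0.8, -2.2]
gripper_width: -0.0002
8.175 [-1.0968 -0.7838 -2.2069] [-0.9525  0.6151  0.0307]
```

View pics/w6.png

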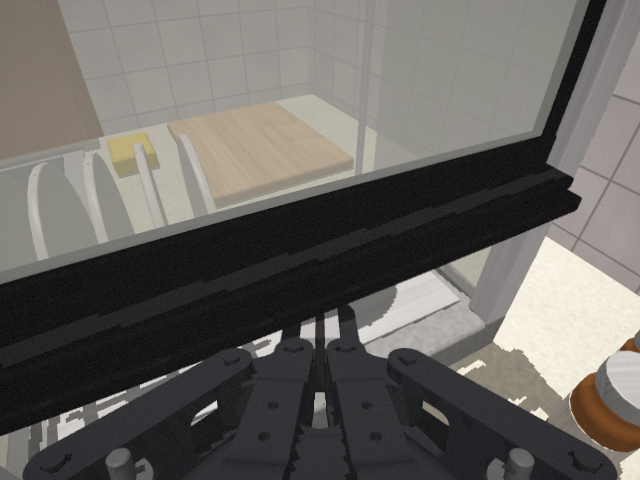

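View pics/s6c.png

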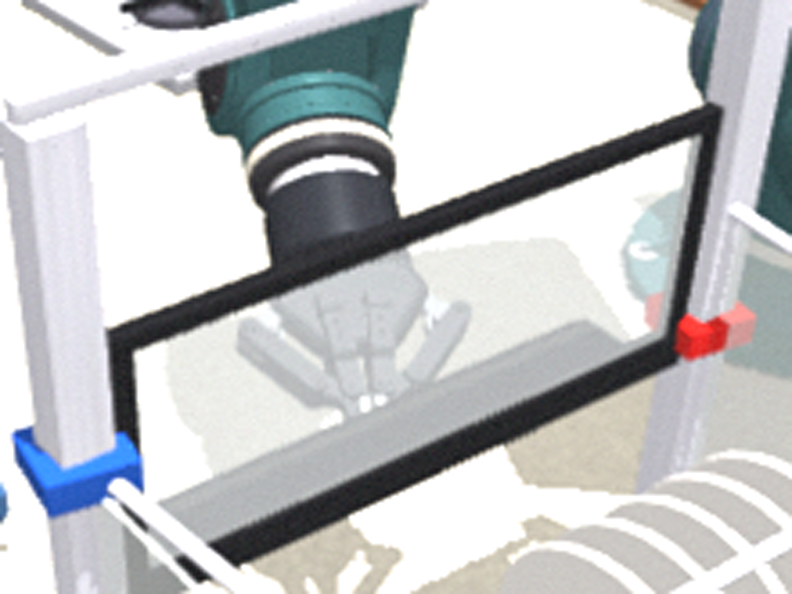

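View pics/t6.png

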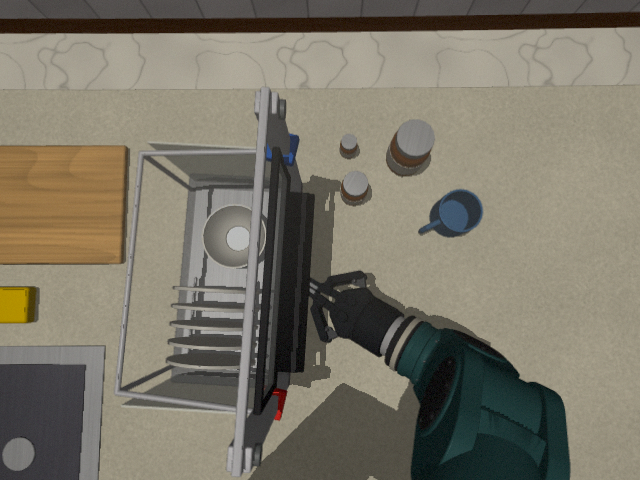

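```bash
python3 - <<'E'
from fit import *
p=np.load('p.npy');s=np.load('st6.npy',allow_pickle=True).item()
im=cv2.imread('pics/w6.png');sc=cv2.imread('pics/s6.png');tp=cv2.imread('pics/t6.png')
b=lambda a:np.clip(a.astype(float)*2.5+20,0,255).astype('uint8')
A=cv2.resize(b(im[140:230,520:620]),None,fx=4,fy=4,interpolation=2)
B=cv2.resize(b(sc[190:280,380:480]),None,fx=4,fy=4,interpolation=2)
C=cv2.resize(b(tp[340:430,250:350]),None,fx=4,fy=4,interpolation=2);D=cv2.resize(b(tp[150:240,250:350]),None,fx=4,fy=4,interpolation=2)
cv2.imwrite('pics/m6.png',np.vstack([np.hstack([A,B]),np.hstack([D,C])])[:,:])
for L in(.2,.206,.212): print(L,'wrist',[proj('wrist',world(p,X),s)[0].round(1) for X in((-.047,-.14,L+.001),(-.047,-.14,L-.008))],
 'scene',proj('scene',world(p,(-.039,.14,L+.008)))[0].round(1),'top',[proj('top',world(p,(-.047,y,L+.001)))[0].round(1) for y in(-.14,.14)])
E
```

```text
0.2 wrist [array([577.4, 207.1]), array([570.2, 221.1])] scene [412.9 208.6] top [array([314.7, 194.8]), array([304. , 371.5])]
0.206 wrist [array([582.4, 197.3]), array([575. , 211.8])] scene [413.2 206.1] top [array([314.6, 194. ]), array([303.8, 372.1])]
0.212 wrist [array([587.6, 187.1]), array([579.9, 202.2])] scene [413.5 203.6] top [array([314.5, 193.3]), array([303.6, 372.8])]
```

View pics/m6.png

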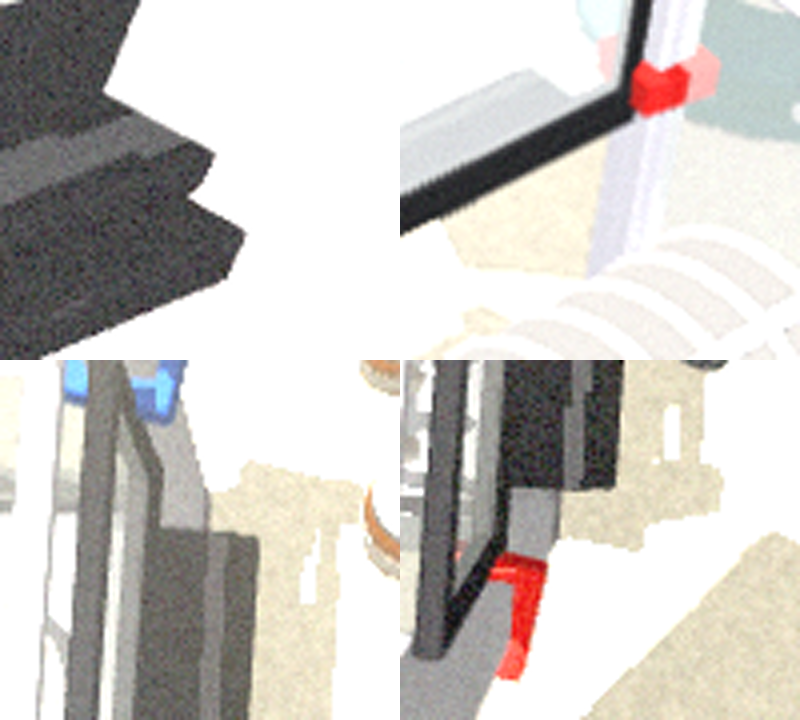

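All three views agree: the lip is at 0.2055 m, so about 11.5 mm remain to the clip at 0.217.

```bash
python3 -m jog '[[[0,-0.009,-0.004,0,0,0,1],[0,-0.017,-0.007,0,0,0,1],[0,-0.023,-0.009,0,0,0,1],[0,-0.0265,-0.0107,0,0,0,1],[0,-0.0265,-0.0107,0,0,0,1],[0,-0.0265,-0.0107,0,0,0,1]]]'; python3 - <<'E'
from s import *
s=bot.get_state();print(s['clock'],s['wrist_force'])
P=s['tcp_pos']
rows([(P+[0,0,-.01],hpose(60,22)),(P-n*.03+[0,0,-.02],hpose(60,22)),(P-n*.09+[0,0,-.02],hpose(60,22)),(P-n*.13+[0,0,-.02],hpose(60,22))],s)
E
```

```text
clock: 9.07
tcp_pos: [0.5428, 0.1175, 0.1912]
tcp_rot: [-0.54, 0.801, -0.214, 0.146]
wrist_force: [-1.2, -0.7, -1.4]
gripper_width: -0.0003
9.075 [-1.228 -0.738 -1.37 ]
[-0.0, 0.023, 0.009, -0.0, -0.0, 0.0]
[0.034, 0.071, -0.043, -0.0, -0.0, 0.0]
[0.101, 0.122, -0.168, -0.0, -0.0, 0.0]
[0.146, 0.155, -0.251, -0.0, -0.0, 0.0]
```

```bash
python3 -m jog '[[[0,0.012,0.005,0,0,0,1],[0,0.03,0.012,0,0,0,1],[0,0.047,0.019,0,0,0,1],[0.017,0.06,-0.012,0,0,0,1],[0.034,0.071,-0.043,0,0,0,1],[0.067,0.096,-0.105,0,0,0,1],[0.101,0.122,-0.168,0,0,0,1],[0.101,0.122,-0.168,0,0,0,1],[0.101,0.122,-0.168,0,0,0,1]]]'; python3 - <<'E'
from fit import *
s=bot.get_state();print(s['clock'],s['wrist_force'],s['joints']);np.save('st7.npy',s,allow_pickle=True)
im=bot.get_image('wrist');sc=bot.get_image('scene');tp=bot.get_image('top')
for k,v in(('w',im),('s',sc),('t',tp)): cv2.imwrite(f'pics/{k}7.png',v)
b=lambda a:np.clip(a.astype(float)*2.5+20,0,255).astype('uint8')
B=cv2.resize(b(sc[170:250,380:480]),None,fx=4,fy=4,interpolation=2)
C=cv2.resize(b(tp[340:430,250:350]),None,fx=4,fy=4,interpolation=2);D=cv2.resize(b(tp[150:240,250:350]),None,fx=4,fy=4,interpolation=2)
cv2.imwrite('pics/m7.png',np.vstack([np.hstack([B,B*0]),np.hstack([D,C])])[:600])
p=np.load('p.npy')
for L in(.211,.217,.223): print(L,'wrist',[proj('wrist',world(p,X),s)[0].round(1) for X in((-.047,-.14,L+.001),(-.047,-.14,L-.008),(-.047,.14,L+.001))],
 'scene',proj('scene',world(p,(-.039,.14,L+.008)))[0].round(1),'top',[proj('top',world(p,(-.047,y,L+.001)))[0].round(1) for y in(-.14,.14)])
E
```

```text
clock: 10.2
tcp_pos: [0.5374, 0.0278, 0.1707]
tcp_rot: [-0.541, 0.8, -0.214, 0.146]
wrist_force: [-0.4, 0.1, -0.1]
gripper_width: -0.0001
10.2 [-0.4061  0.0941 -0.1294] [-0.6424  0.4191 -0.5648  0.8705  1.1714  1.2632]
0.211 wrist [array([463.5, 108.9]), array([460.3, 122.3]), array([-74.6, 231.7])] scene [413.5 204. ] top [array([314.5, 193.4]), array([303.6, 372.7])]
0.217 wrist [array([465.6,  99.6]), array([462.4, 113.4]), array([-83.7, 219.8])] scene [413.8 201.4] top [array([314.4, 192.7]), array([303.4, 373.3])]
0.223 wrist [array([467.9,  90. ]), array([464.5, 104.3]), array([-93. , 207.3])] scene [414.1 198.8] top [array([314.3, 191.9]), array([303.2, 374. ])]
```

View pics/m7.png

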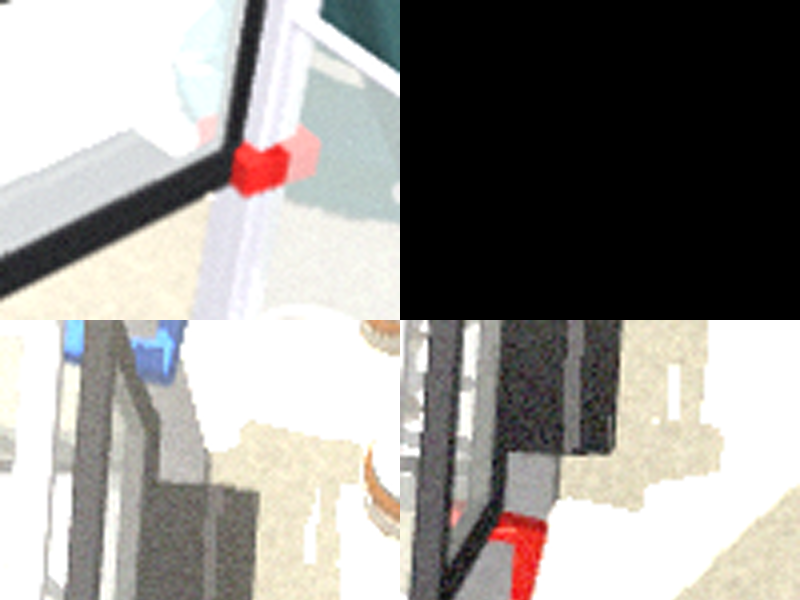

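View pics/w7.png

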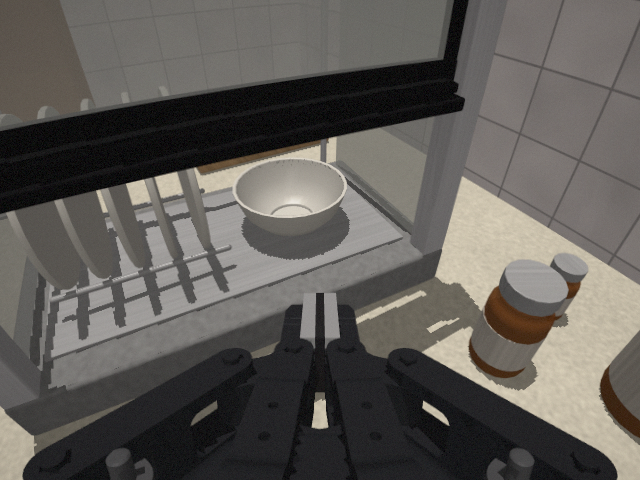

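View pics/s7.png

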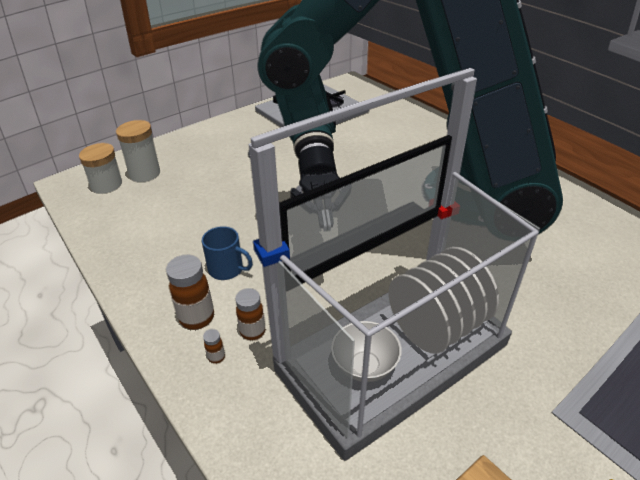

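The window stays. The wrist view puts the lip's far corner at about (464,100), so the lip is at about 0.2165 m. I have time to check the red clip's height from the front with the wrist camera, so I'll plan a viewpoint.

```bash
python3 - <<'E'
from s import *
from fit import world
p=np.load('p.npy');s=bot.get_state()
red=world(p,(0,.185,.217));ln=world(p,(-.047,.14,.217));print(red,ln)
for pos in ([.40,-.05,.2],[.40,-.08,.22],[.36,-.06,.22],[.34,-.1,.22],[.40,-.1,.25]):
  for az,pit in((50,22),(60,22),(70,22),(60,35),(70,35),(75,40)):
    o=many(np.array(pos),hpose(az,pit),3,[s['joints'],[-1.177,.761,-.654,1.717,1.089,.007]])
    Q=hpose(az,pit).as_quat();f={'tcp_pos':np.array(pos),'tcp_rot':Q[[3,0,1,2]]}
    print(pos,az,pit,[x.round(2).tolist() for x in o][:1],proj('wrist',[red,ln],f).round().tolist())
E
```

```text
[0.3601 0.1593 0.217 ] [0.4022 0.1098 0.217 ]
[0.4, -0.05, 0.2] 50 22 [[-1.07, 0.37, -0.71, 1.23, 1.04, 0.76]] [[84.0, 142.0], [168.0, 147.0]]
[0.4, -0.05, 0.2] 60 22 [[-1.02, 0.45, -0.59, 1.4, 0.95, 0.61]] [[134.0, 126.0], [208.0, 137.0]]
[0.4, -0.05, 0.2] 70 22 [[-0.96, 0.52, -0.47, 1.54, 0.86, 0.49]] [[182.0, 114.0], [246.0, 130.0]]
[0.4, -0.05, 0.2] 60 35 [[-0.94, 0.28, -0.56, 1.26, 0.84, 0.91]] [[114.0, 81.0], [196.0, 96.0]]
[0.4, -0.05, 0.2] 70 35 [[-0.9, 0.36, -0.46, 1.4, 0.78, 0.76]] [[166.0, 63.0], [238.0, 86.0]]
[0.4, -0.05, 0.2] 75 40 [[-0.84, 0.34, -0.4, 1.41, 0.7, 0.78]] [[184.0, 35.0], [256.0, 64.0]]
[0.4, -0.08, 0.22] 50 22 [[-1.11, 0.37, -0.62, 1.36, 1.01, 0.7]] [[85.0, 153.0], [159.0, 158.0]]
[0.4, -0.08, 0.22] 60 22 [[-1.06, 0.45, -0.5, 1.52, 0.92, 0.57]] [[136.0, 136.0], [201.0, 147.0]]
[0.4, -0.08, 0.22] 70 22 [[-1.0, 0.51, -0.39, 1.65, 0.83, 0.46]] [[185.0, 124.0], [242.0, 139.0]]
[0.4, -0.08, 0.22] 60 35 [[-0.99, 0.29, -0.48, 1.37, 0.82, 0.85]] [[118.0, 87.0], [190.0, 102.0]]
[0.4, -0.08, 0.22] 70 35 [[-0.94, 0.36, -0.38, 1.5, 0.75, 0.71]] [[170.0, 70.0], [234.0
[... 1159 characters left out ...]
 46.0], [303.0, 64.0]]
[0.34, -0.1, 0.22] 75 40 [[-1.03, 0.32, -0.39, 1.56, 0.59, 0.59]] [[261.0, 17.0], [327.0, 40.0]]
[0.4, -0.1, 0.25] 50 22 [[-1.14, 0.35, -0.54, 1.49, 1.0, 0.67]] [[93.0, 177.0], [160.0, 182.0]]
[0.4, -0.1, 0.25] 60 22 [[-1.08, 0.43, -0.43, 1.63, 0.91, 0.54]] [[143.0, 159.0], [202.0, 170.0]]
[0.4, -0.1, 0.25] 70 22 [[-1.02, 0.49, -0.32, 1.75, 0.81, 0.44]] [[190.0, 146.0], [242.0, 161.0]]
[0.4, -0.1, 0.25] 60 35 [[-1.02, 0.28, -0.39, 1.49, 0.81, 0.82]] [[128.0, 109.0], [192.0, 122.0]]
[0.4, -0.1, 0.25] 70 35 [[-0.97, 0.35, -0.3, 1.61, 0.73, 0.68]] [[178.0, 91.0], [236.0, 111.0]]
[0.4, -0.1, 0.25] 75 40 [[-0.91, 0.34, -0.24, 1.62, 0.66, 0.7]] [[198.0, 62.0], [255.0, 87.0]]
```

```bash
python3 - <<'E'
from s import *
s=bot.get_state();q0=s['joints']
q1=many(np.array([.4,-.08,.22]),hpose(70,35),0,[q0])[0];print(q1)
for k in np.arange(1,8)/7:
    t,M=fk(q0+k*(q1-q0),PK);print(t.round(3),end=' ');rows([(t,R.from_matrix(M))],s)
E
```

```text
[-0.939  0.362 -0.376  1.503  0.749  0.708]
[0.512 0.017 0.185] [-0.041, -0.013, -0.065, -0.016, -0.001, -0.004]
[ 0.498 -0.003  0.186] [-0.045, 0.01, -0.121, -0.03, -0.004, -0.007]
[ 0.482 -0.021  0.188] [-0.057, 0.027, -0.18, -0.043, -0.01, -0.011]
[ 0.464 -0.039  0.192] [-0.074, 0.039, -0.239, -0.053, -0.017, -0.014]
[ 0.444 -0.054  0.199] [-0.098, 0.045, -0.3, -0.062, -0.027, -0.018]
[ 0.423 -0.068  0.208] [-0.127, 0.045, -0.361, -0.068, -0.037, -0.022]
[ 0.4  -0.08  0.22] [-0.161, 0.038, -0.422, -0.072, -0.049, -0.026]
```

```bash
python3 -m jog '[[[-0.02,-0.003,-0.06,-0.014,-0.001,-0.004,1],[-0.04,0.01,-0.12,-0.03,-0.004,-0.007,1],[-0.057,0.025,-0.18,-0.043,-0.01,-0.011,1],[-0.074,0.037,-0.239,-0.053,-0.017,-0.014,1],[-0.098,0.043,-0.3,-0.062,-0.027,-0.018,1],[-0.127,0.043,-0.361,-0.068,-0.037,-0.022,1],[-0.161,0.038,-0.422,-0.072,-0.049,-0.026,1],[-0.161,0.038,-0.422,-0.072,-0.049,-0.026,1],[-0.161,0.038,-0.422,-0.072,-0.049,-0.026,1]]]'; python3 - <<'E'
from fit import *
s=bot.get_state();np.save('st8.npy',s,allow_pickle=True);print(s['joints'])
im=bot.get_image('wrist');cv2.imwrite('pics/w8.png',im)
p=np.load('p.npy');print(proj('wrist',[world(p,(0,.185,.217)),world(p,(-.047,.14,.218)),world(p,(-.047,-.14,.218))],s))
E
```

```text
clock: 11.48
tcp_pos: [0.4006, -0.0793, 0.2197]
tcp_rot: [-0.455, 0.873, -0.154, 0.081]
wrist_force: [0.2, -0.4, 0.6]
gripper_width: 0.0
[-0.9377  0.3671 -0.3671  1.5075  0.751   0.7093]
[[169.4089  70.5917]
 [233.2284  89.8038]
 [547.4165  45.649 ]]
```

View pics/w8.png

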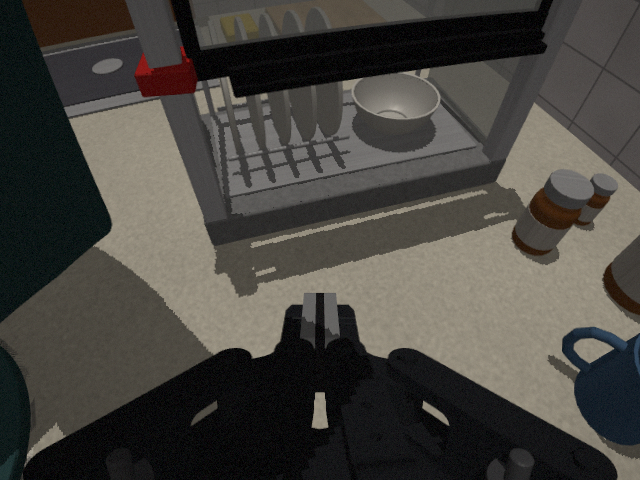

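Excellent view: the red clip is at about (167,77) with the lip's near end at (234,85). I'll enlarge it and measure.

```bash
python3 - <<'E'
from fit import *
im=cv2.imread('pics/w8.png')
b=lambda a:np.clip(a.astype(float)*2+15,0,255).astype('uint8')
cv2.imwrite('pics/w8c.png',cv2.resize(b(im[40:120,120:260]),None,fx=5.6,fy=5.6,interpolation=2))
E
```

```text
(no output)
```

View pics/w8c.png

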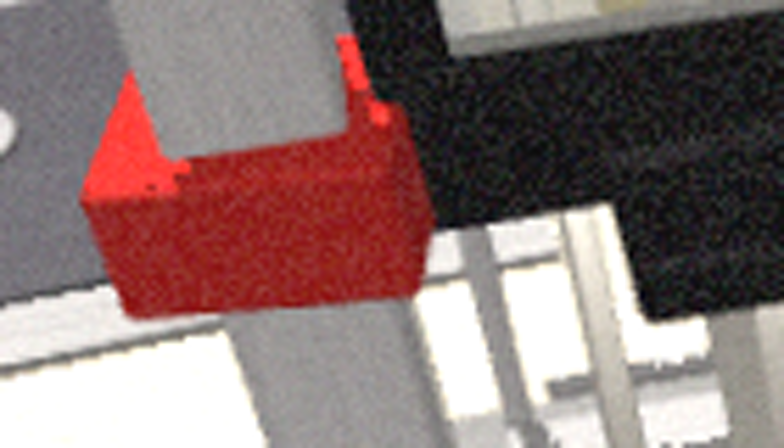

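```bash
python3 - <<'E'
from fit import *
import io,contextlib
with contextlib.redirect_stdout(io.StringIO()):
    import fit2
from fit2 import clip,obs
s=np.load('st8.npy',allow_pickle=True).item()
p0=fit2.p
W=[((-1,1,1),(134.6,75.7)),((-1,-1,1),(190.5,70.7)),((-1,1,-1),(142.9,97.1)),((-1,-1,-1),(194.1,92.9))]
print('pred',[proj('wrist',world(p0,clip(p0,1,*k)),s)[0].round(1).tolist() for k,_ in W])
for L in(.214,.217,.220):print(L,[proj('wrist',world(p0,(-.047,.14,L+d)),s)[0].round(1).tolist() for d in(-.008,.001)])
# wrist-only fit of clip: position x,y,z,yaw
def wpt(v,a,b,t):
    c,q=np.cos(v[3]),np.sin(v[3]);return [v[0]+c*a*.021-q*b*.021,v[1]+q*a*.021+c*b*.021,v[2]+.01*t]
f=least_squares(lambda v:np.concatenate([proj('wrist',wpt(v,*k),s)[0]-uv for k,uv in W]),[.36,.159,.217,1.35]);print('wrist-only',f.x,np.sqrt(2*f.cost))
g=least_squares(lambda v:np.concatenate([proj('wrist',wpt([.3601,.1593,v[0],v[1]],*k),s)[0]-uv for k,uv in W]),[.217,1.35]);print('xy fixed',g.x,np.sqrt(2*g.cost))
E
```

```text
pred [[133.4, 74.7], [189.8, 69.7], [142.8, 98.5], [196.5, 93.7]]
0.214 [[236.0, 104.2], [233.9, 93.5]]
0.217 [[235.3, 100.7], [233.2, 89.8]]
0.22 [[234.6, 97.1], [232.5, 86.1]]
wrist-only [0.359  0.1716 0.2106 1.3482] 2.4959014201206493
xy fixed [0.2169 1.3345] 3.4693306148743215
```

The front view fits the clip at 0.2169 m and the lip at 0.217–0.220 m. The high end comes from the bottom edge, which has read about 2 mm high in every wrist view. The two are level within about 3 mm, nothing else has moved and the robot is clear, so I'm handing in.

```bash
python3 - <<'E'
from plant import bot
s=bot.get_state();print(s['clock'],s['wrist_force'])
print(bot.sign_off())
E
```

```text
11.525 [-0.36026927 -0.87721848 -0.30839915]
the job is handed in; nothing more can be done
None
```

The window is up with its lip level with the red clip to within about 3 mm. I handed the job in at 11.5 s of the 38 s allowed. I pushed it with the shut fingertips under the middle of the lip, from about 0.1155 m to about 0.217 m. Then I lowered the fingers off, backed away and left it there.

**Height:** The red clip is at 0.217 m by the scene and top views. The front wrist view gave 0.2169 m with the clip's horizontal position fixed. Freed, that fit was poor: it moved the clip 12 mm back and gave 0.2106 m, so I set it aside.

**Disagreement:** After release, the wrist view of the lip's far corner gave about 0.2165 m. The lip's lower near corner in the last front view read 0.220 m. That edge had read about 2 mm high in the earlier wrist views too, so I took the lip to be at 0.217 to 0.218 m.

**Other checks:** The window held its height after the fingers left it. The bowl, the jars and the mug look unmoved in the last pictures that show them. The wrist force stayed at a few newtons in every reading I took, and the arm was clear of everything when I handed in.

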